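# Empty the tube scoop into the slotted waste box

### The arm

A 6-joint arm with a two-finger parallel gripper is mounted at the origin on the work surface. World frame = base frame: x ahead of the robot, y to its left, z up, the work surface at z = 0. Lengths are in mm, angles in rad, forces in N, time in s.
With the tool pointing down it reaches from about 400 to 925 mm from the base axis. Payload 3.4 kg.
Tool frame: the origin (TCP) lies on the front face of the gripper's body, between the roots of the fingers; the fingertips stand 73 mm ahead of it and the grasp point (between the pads) lies 54 mm ahead of it (env.tip_extent is the distance from the TCP to the fingertips, in mm); z points along the fingers, y is the line along which they close (so a half turn about z gives the same grasp; the last joint's range is limited). The gripper opens to 85 mm and grips with 20 to 120 N. Pads are 22 mm wide; open, the fingers measure 114 mm over their backs; the gripper's body (76 mm by 85 mm) begins 54 mm behind the grasp point. The pads swing forward as they close: fully open they stand 13 mm farther back than shut.
Start: joints at [1.077, 0.307, 1.506, -0, 1.328, -0.073], TCP at [234.38, 525.069, 303.905] pointing down, gripper open.
Joint ranges: [-3.12, 3.12], [-1.05, 2.28], [0.14, 2.33], [-1.42, 4.57], [0.1, 2.73], [-2.68, 2.68]. Speed limits (rad/s): [2.57, 2.57, 3.14, 3.14, 3.14, 3.14].

### API

Orientations are given as a rotation vector (axis times angle).
In Python, from bench import env gives the robot as it stands.
- The arm moves only by the tool arm_command, never from a script. Its argument "commands" is a list of rows, each an object with "delta_pos": the shift along the tool's x, y, z in mm, a list of three; "yaw": the turn about the tool's z in degrees; "claw": the closure, from 0 (fully open) to 1 (shut). A call has 1 to 20 rows; each row shifts and turns the commanded pose from where the row before left it, along the tool's axes as they then stand; what a row does not reach is not made up. A row lasts 1/12 s, in which the tool goes at most 41.7 mm and 7.16 degrees, less where a joint would pass 70% of its speed; a pose out of reach is approached as far as the arm can. A call with a gripper value outside its range is refused whole. The fingers move at their own pace and stop on an object; the grip force is fixed at half the most. Time passes only in rows, so rows that do not move let the fingers close. It gives the time, the measured TCP pose, the force, the opening and the grip force at its end, in the units of the state.
- env.read_state(): the state, without advancing time (a new reading comes with each control period).
- env.snapshot(name): name is "side" or "top"; returns a dict with "img" (384x512x3 uint8, red, green, blue), "range_z" (384x512 float32, mm along the optical axis (not along the pixel's ray), 0 where there is no reading), "camera_matrix" (3x3 intrinsics, pixels), "position" and "orientation" of the camera in the world. Camera axes: x right, y up, looking along -z (the intrinsics and any distortion apply to the point x, -y, -z); pixel columns grow to the right and rows downward; lengths in mm; the calibration is good to about 2 mm. A picture is of the moment at which its call begins.
- env.sign_off(): hands the job in; it is judged then, once.
The state is a dict: "t": time; "qpos": joint angles; "dq": joint speeds; "effort": joint torques, N m; "eef_pos": TCP position; "tool_rot": TCP orientation; "contact_force": force on the tool from outside, world axes, zero at the start; "wrist_torque": the same for the moment, N m; "opening": finger opening in mm; "finger_force": force on a finger pad.
Only numpy, scipy, OpenCV 4.12 (cv2) and the standard library are available. Lean on these libraries where they do the work, as an engineer would, in place of code of your own. Each camera call takes 0.05 s, during which the arm holds its last target. There are 200 camera calls.

### The job

Slide the shutter of the yellow waste box fully open, pick up the steel scoop tray by its green handle, turn it so the three used sample tubes line up with the slot, and tip them all through into the box without touching the tubes or dropping any. Then set the empty tray gently down, level, in the middle of its blue pad and let go of it. Leave the other things on the bench where they are.

Things in the scene. Friction and masses are not known exactly. Their poses are not given: they have to be found in the camera images.
- tray_mid (a point): Steel scoop tray on the pad, 89 mm deep (x: back wall at -45, open lip at +44 mm), 146 mm wide (y), 42 mm high without handle, 0.18 to 0.3 kg. Point over the middle of its underside, 20 mm above it; x points out over the lip, y along the lip, z up. Side walls 40 mm high, no front wall. The flat foot ends at x=+10 mm; forward of it the underside rises to the lip.
- tray: The same scoop tray as a whole; origin in the middle of its underside, 20 mm below tray_mid, same axes.
- tray_grip (a point): Grip point on the tray's green handle, tray axes; from tray_mid at (-71.2, 0, +65.2) mm. The handle is a flat bar 12 mm thick, 50 mm wide (y), rising from the back wall and sloping 28 degrees from vertical away from the lip; it goes on 22 mm above this point. Pinch its broad faces with the tool tilted alike, coming down along the bar, i.e. along (sin 28, 0, -cos 28) in tray axes.
- tray_lip (a point): Middle of the upper edge of the tray's open lip, tray axes; from tray_mid at (+44, 0, -2.2) mm. Sheet 3 mm thick. The floor rises 8 degrees from back wall to lip, so in a level tray the tubes lie against the back wall; tipped lip-down by more than 8 degrees they roll off over the lip. Tip slowly; 25 to 30 degrees empties it.
- pad: Blue rectangular pad, 200 (its x) x 220 (its y) x 3 mm, fixed on the bench; origin in the middle of its underside. The tray starts on it and belongs on it.
- slot (a point): Middle of the slot in the red lid of the fixed yellow waste box, at the lid's top face, 100 mm above the bench. Slot 36 mm wide (x) by 142 mm long (y); z up. The hollow box reaches from x=-37 to +93 mm and y=-95 to +95 mm of this point. Two 9 mm high rails on the lid at y=+83 and -83 mm. Tip from the -x side: the open shutter's ridge is a fence at the slot's far edge.
- shutter (a joint): Sliding shutter on the lid, in m: 0 shut over the slot, 0.046 fully open; it slides along +x of the slot's frame to open, stays where it is left, and needs about 2 N. Its plate is 50 x 158 mm, its top 3.5 mm above the lid.
- ridge (a point): Middle of the top edge of the shutter's white upright ridge, by which it is moved: 10 mm thick (x), 136 mm long (y), its top 45.5 mm above the lid. It moves with the shutter; shut it is at x=-20 mm from the slot's middle, fully open at +26 mm. Same axes as the slot.
- tube0: Used sample tube, white with red cap, a plain cylinder 16 mm in diameter and 120 mm long, 22 g; origin at its centre, y along its length. Lies across the tray along the tray's y. Infectious: not to be touched by the robot.
- tube1: Used sample tube, white with yellow cap, a plain cylinder 16 mm in diameter and 120 mm long, 22 g; origin at its centre, y along its length. Lies across the tray along the tray's y. Infectious: not to be touched by the robot.
- tube2: Used sample tube, white with orange cap, a plain cylinder 16 mm in diameter and 120 mm long, 22 g; origin at its centre, y along its length. Lies across the tray along the tray's y. Infectious: not to be touched by the robot.
- bottle_mid (a point): Bystander: amber glass bottle, black cap, 56 mm across, 150 mm tall, loose, heavy and easy to knock over; point at its centre, half-way up. Leave it alone.
- jar_mid (a point): Bystander: clear jar, white cap, 64 mm across, 85 mm tall, loose; point at its centre, half-way up. Leave it alone.
- beaker_mid (a point): Bystander: white china beaker, 68 mm across, 75 mm tall, loose; point at its centre, half-way up. Leave it alone.
- stain_mid (a point): Bystander: white plastic bottle with red cap, 48 mm across, 110 mm tall, loose; point at its centre, half-way up. Leave it alone.
- slidebox_mid (a point): Bystander: flat wooden slide box, 95 x 170 x 34 mm, loose; point at its centre, half-way up. Leave it alone.
There are look-alikes about, which are no part of the job. There is more than one size of the part that bears slot; the job needs the larger.

How it is judged (in metres and radians):
On the way, in this order (a step that is already met when the one before it is completed fails the run):
1. the shutter is fully open (value of joint shutter above 0.041 m), for 0.1 s.
2. all three tubes are inside the box (z of tube0 in the frame of slot between -0.11 and -0.02 m and x of tube0 in the frame of slot between -0.04 and 0.095 m and y of tube0 in the frame of slot between -0.095 and 0.095 m and z of tube1 in the frame of slot between -0.11 and -0.02 m and x of tube1 in the frame of slot between -0.04 and 0.095 m and y of tube1 in the frame of slot between -0.095 and 0.095 m and z of tube2 in the frame of slot between -0.11 and -0.02 m and x of tube2 in the frame of slot between -0.04 and 0.095 m and y of tube2 in the frame of slot between -0.095 and 0.095 m), for 0.2 s.
At the end, for the whole second after the job is handed in: All three tubes lie inside the waste box below its lid; the tray stands level (within 3.4 degrees) on the blue pad, its middle within 40 mm of the pad's middle (all of step 2 and horizontal distance between tray_mid and pad below 0.04 m and angle between tray_mid's own z axis and vertical below 0.06 rad and height (world z) of tray_mid between 0.018 and 0.028 m); the robot touches nothing.
It fails at once if a bystander (bottle, jar, beaker, stain bottle or slide box) is moved more than 15 mm (distance of any of bottle_mid, jar_mid, beaker_mid, stain_mid, slidebox_mid from where it was at the start of the episode above 0.015 m).
It fails at once if the robot touches a sample tube (contact force between any of the fingers, the arm and tube0 above 0.3 N or contact force between any of the fingers, the arm and tube1 above 0.3 N or contact force between any of the fingers, the arm and tube2 above 0.3 N).
It fails at once if a tube falls on the bench, the pad or outside the box ((height (world z) of tube0 below 0.0125 m and not (x of tube0 in the frame of slot between -0.04 and 0.095 m and y of tube0 in the frame of slot between -0.095 and 0.095 m)) or (height (world z) of tube1 below 0.0125 m and not (x of tube1 in the frame of slot between -0.04 and 0.095 m and y of tube1 in the frame of slot between -0.095 and 0.095 m)) or (height (world z) of tube2 below 0.0125 m and not (x of tube2 in the frame of slot between -0.04 and 0.095 m and y of tube2 in the frame of slot between -0.095 and 0.095 m))).
It fails at once if the tray is let fall (not held by the fingers while more than about 12 mm above the pad) (height (world z) of tray_mid above 0.035 m and contact force between the fingers and tray below 0.1 N).
It also fails if it takes over 61 s, if anything falls off the work surface, if the arm or the gripper's body presses on something with over 40 N, if the wrist force passes 120 N, or if a joint passes its speed limit or range.

## Working session

There is one attempt and no reset: what is moved stays moved. The work goes in short steps, Python scripts to look and compute and a tool call to move; the robot and the scene stay as the last step left them, time stands still between calls to the robot, and variables do not carry over. Pictures are saved under pics/ and viewed, at most 13 in all, crops included, and the job is handed in when it is done.

Besides the shell and the picture viewer there is one more tool, called after ">>>" in YAML: its name, and indented under it one key for each argument. arm_command: Moves the arm, as the interface text tells. Its arguments: {"type":"object","properties":{"commands":{"type":"array"}},"required":["commands"]}

```bash
ls; mkdir -p pics
cat > h.py <<'E'
from bench import env
import numpy as np, cv2
from scipy.spatial.transform import Rotation as R
def snap(n):
    s=env.snapshot(n); return s
def cloud(s):
    K=np.array(s["camera_matrix"]);z=s["range_z"].astype(float)
    v,u=np.mgrid[:z.shape[0],:z.shape[1]]
    P=np.stack([(u-K[0,2])/K[0,0]*z,-(v-K[1,2])/K[1,1]*z,-z],-1)
    o=np.array(s["orientation"],float)
    Rm=R.from_rotvec(o).as_matrix() if o.shape==(3,) else (o if o.shape==(3,3) else R.from_quat(o).as_matrix())
    W=P@Rm.T+np.array(s["position"]); W[z==0]=np.nan
    return W
def save(s,n): cv2.imwrite("pics/"+n,s["img"][:,:,::-1])
E
python3 - <<'E'
from h import *
for n in("top","side"):
    s=snap(n); save(s,n+"0.png"); print(n,s["position"],s["orientation"],s["camera_matrix"],[k for k in s])
    np.save(n+"0.npy",cloud(s)); print(np.nanmin(cloud(s),(0,1)),np.nanmax(cloud(s),(0,1)))
print(env.read_state(), env.tip_extent)
E
```

```text
pics
top [ 437.57097493  -11.60626211 1424.63481801] [ 0.05803893 -0.05691138 -1.57398893] [[487.57737999   0.         252.61540704]
 [  0.         487.57737999 195.13897262]
 [  0.           0.           1.        ]] ['img', 'range_z', 'camera_matrix', 'position', 'orientation']
[ 1.07540603e+00 -1.21362047e+03 -7.76893129e+02] [1509.67201337 1154.82846263  678.2632229 ]
side [  60.81153821 -711.26396004 1075.04227407] [ 0.68527845 -0.22340079 -0.59589354] [[371.3700049    0.         261.53426221]
 [  0.         371.3700049  192.91956708]
 [  0.           0.           1.        ]] ['img', 'range_z', 'camera_matrix', 'position', 'orientation']
[ -631.28808941 -1012.62399562  -773.21913907] [1750.34194646 1904.88942442  796.36666689]
{'t': 0.1, 'qpos': array([ 1.07747233e+00,  3.07500950e-01,  1.50755767e+00, -2.12001179e-05,
        1.32843265e+00, -7.35156982e-02]), 'dq': array([-4.18302408e-04, -6.82937887e-04, -2.63394394e-03,  1.64904238e-03,
        8.92838421e-05,  1.26328743e-03]), 'effort': array([-4.65270605e-04, -4.58526385e+01, -2.52610159e+01, -2.16815142e-04,
        5.64528251e-03,  7.21706044e-06]), 'eef_pos': array([234.15593063, 524.6049023 , 303.06584043]), 'tool_rot': array([-6.54486952e-01, -3.07213793e+00,  2.87191870e-03]), 'contact_force': array([ 0.23948628, -0.18350688,  0.78163499]), 'wrist_torque': array([-0.02601354, -0.00551627,  0.010912  ]), 'finger_force': 0.0, 'opening': 85.73207383863057} 72.6
```

View pics/top0.png

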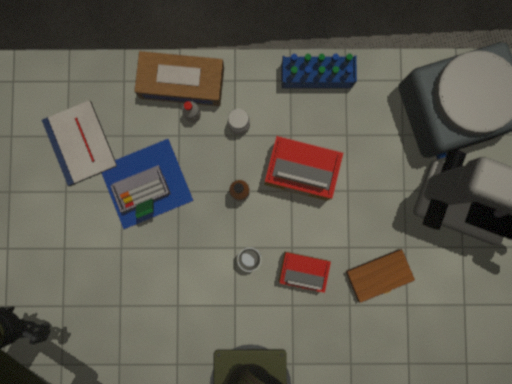

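View pics/side0.png

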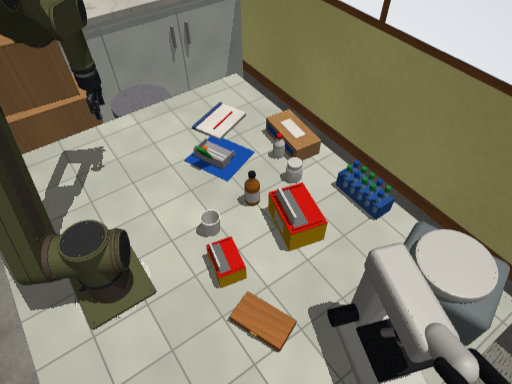

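The top view shows the larger red-lidded box at about (303,168), with its ridge line near (305,177). The tray is at (140,190) on the blue pad, with its green handle at (145,208). The bottle (239,190), jar (238,121), stain bottle (190,111) and beaker (248,260) stand between and around them. The small box at (305,272) is the decoy.

```bash
cat > m.py <<'E'
from h import *
def rect(p):
    c,wh,a=cv2.minAreaRect(p[:,:2].astype(np.float32)); b=cv2.boxPoints((c,wh,a)); return np.round(c,1),np.round(wh,1),round(a,1)
for n in("top","side"):
    W=np.load(n+"0.npy"); I=cv2.imread(f"pics/{n}0.png"); H=cv2.cvtColor(I,cv2.COLOR_BGR2HSV).astype(int)
    h,s,v=H[...,0],H[...,1],H[...,2]
    def comps(m,name,minn=15):
        k,l,st,_=cv2.connectedComponentsWithStats(m.astype(np.uint8))
        for i in range(1,k):
            if st[i,4]>=minn:
                p=W[l==i]; print(n,name,st[i],"z",np.round(np.nanpercentile(p[:,2],[5,50,95]),1),*rect(p))
    x,y,z=W[...,0],W[...,1],W[...,2]
    ok=(x>150)&(x<950)&(abs(y)<560)
    red=((h<8)|(h>172))&(s>150)&(v>90)
    comps(ok&red&(z>85)&(z<115),"lid",40)
    comps(ok&(z>138)&(z<160)&(s<90),"ridge",8)
    comps(ok&(h>105)&(h<125)&(s>150)&(z<10)&(z>-6)&(y>100),"pad",60)
    comps(ok&(h>40)&(h<85)&(s>90)&(y>100)&(z>20),"handle",10)
    comps(ok&(z>25)&(y>100)&(x>400),"tall",30)
    comps(ok&(z>25)&(y<=100)&(x>200),"tallR",30)
E
python3 m.py
python3 - <<'E'
from h import *
I=cv2.imread("pics/top0.png"); cv2.imwrite("pics/c1.png",np.hstack([cv2.resize(I[125:235,95:205],(500,500),interpolation=3)[:, :400],cv2.resize(I[125:210,255:340],(400,500),interpolation=3)]))
E
```

```text
top lid [184 102   8   8  50] z [106.2 109.5 113.3] [781.2 166.8] [18.7 20. ] 44.5
top lid [ 265  136   78   62 1942] z [ 96.  100.6 109.4] [ 611.4 -150.5] [188.7 130.5] 75.5
top ridge [ 412   57   50   94 1832] z [140.2 148.5 153.8] [ 774.1 -526.9] [234.6 125. ] 16.5
top ridge [436 171  21  33 108] z [140.4 149.7 158.4] [ 544.8 -510.8] [87.1 39.9] 15.8
top ridge [277 172  51  16 208] z [139.8 145.3 149.2] [ 572.4 -140.9] [135.5  10.6] 75.3
top ridge [234 184   9   9  67] z [146.5 149.4 154.6] [549.7  27.3] [21.8 21.1] 1.2
top pad [ 103  140   89   88 2523] z [-1.8  3.   7.9] [577.9 302.8] [193.5 215.3] 22.2
top handle [136 200  17  18 217] z [ 56.1  92.3 110.9] [501.7 288.8] [40.8 47.6] 22.0
top tall [ 134   51   80   71 3840] z [50.  74.8 81. ] [849.3 209.2] [225.1 179.1] 84.5
top tall [110 167  60  52 979] z [ 25.7  33.1 106.7] [537.7 304.8] [121.6 148. ] 22.0
top tallR [ 282   54   75   33 2042] z [ 58.7  65.4 116.7] [ 896.3 -201.6] [211.5  76.4] 89.9
top tallR [ 398   55  107  175 9219] z [ 42.3 151.1 357.4] [ 673.8 -499.2] [466.5 123.6] 0.5
top tallR [213  58  11  47 402] z [37
[... 1393 characters left out ...]
 35  42 620] z [29.8 64.5 86.2] [818.7  65.5] [218.1  70.2] 24.7
side tallR [ 337  160   58   55 1306] z [ 35.6  68.3 115.7] [ 899.5 -199.1] [ 82.3 213.5] 0.5
side tallR [244 170  16  33 385] z [ 33.1  92.  149.6] [547.2  20.6] [42.5 53.9] 63.4
side tallR [ 268  182   60   65 2481] z [ 37.3 100.3 137.3] [ 612.5 -149.2] [194.5 132.8] 75.8
side tallR [200 209  20  24 352] z [27.3 56.8 76.3] [360.6   1.2] [66.7 64. ] 58.3
side tallR [ 327  220  138  124 4462] z [ 46.5 185.3 358.2] [ 669.9 -498.5] [457.9 123.4] 0.1
side tallR [ 206  236   41   49 1213] z [36.9 67.6 93.5] [ 324.6 -152.8] [131.2  87.8] 78.2
side tallR [ 230  291   67   58 1970] z [30.5 34.2 37.5] [ 309.8 -372.1] [ 99.2 170.2] 21.9
```

View pics/c1.png

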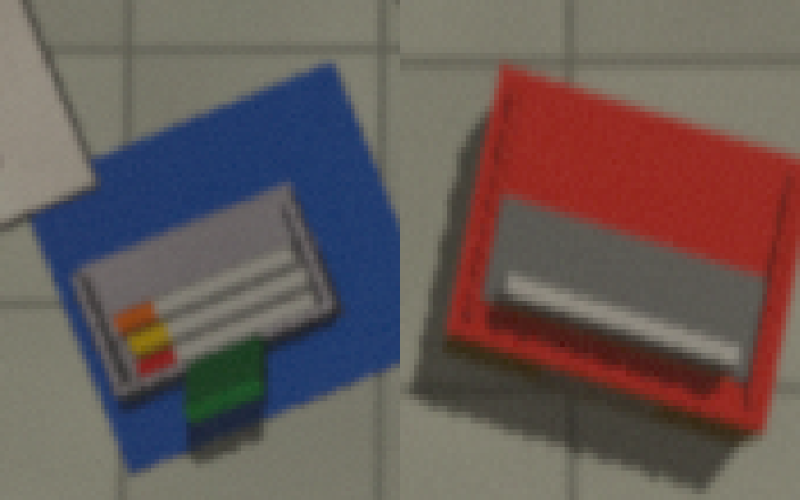

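The crop shows the tray at about 22° with its lip pointing up-left, and all three tubes against the back wall. On the box, the ridge is on the -x side (toward the robot) and the slot frame's x axis lies at about -14.5°. I'll write a delta helper, then head for the ridge.

```bash
cat >> h.py <<'E'
def to(target,az=None):
    """world target of TCP -> total tool-axis delta and yaw (tool y azimuth az, mod 180)"""
    s=env.read_state(); M=R.from_rotvec(s["tool_rot"]).as_matrix(); d=np.array(target)-s["eef_pos"]
    a=np.degrees(np.arctan2(M[1,1],M[0,1])); tilt=np.degrees(np.arccos(-M[2,2]))
    print("t",round(s["t"],2),"pos",s["eef_pos"].round(1),"az_y",a.round(2),"tilt",tilt.round(2),"F",s["contact_force"].round(1),"open",s["opening"],"q",s["qpos"].round(2))
    print(" tool z",M[:,2].round(3)," delta",(M.T@d).round(1),"norm",np.linalg.norm(d).round(1),"rows",np.linalg.norm(d)/41)
    if az is not None:
        y=-((az-a+90)%180-90); print(" yaw about tool z",y.round(2)); M2=M@R.from_euler("z",y,degrees=True).as_matrix(); print(" delta after yaw",(M2.T@d).round(1))
E
python3 - <<'E'
from h import *
to([573,-141.3,303],-14.5)
W=np.load("top0.npy"); I=cv2.imread("pics/top0.png"); H=cv2.cvtColor(I,cv2.COLOR_BGR2HSV)
for n in("top","side"):
    W=np.load(n+"0.npy"); p=W[(W[...,0]>430)&(W[...,0]<660)&(W[...,1]>200)&(W[...,1]<400)]
    for a in(21,22,23):
        c,s=np.cos(np.radians(a)),np.sin(np.radians(a)); q=np.c_[p[:,0]*c+p[:,1]*s,-p[:,0]*s+p[:,1]*c,p[:,2]]
        k=q[(q[:,2]>14)&(q[:,2]<55)]; hd=q[q[:,2]>60]; w=q[(q[:,2]>36)&(q[:,2]<52)]
        print(n,a,"tray",np.percentile(k[:,0],[1,99]).round(1),np.percentile(k[:,1],[1,99]).round(1),"wall",np.percentile(w[:,0],[2,98]).round(1),np.percentile(w[:,1],[2,98]).round(1),"handle x,y,z",np.percentile(hd,[3,97],axis=0).round(1).tolist())
E
```

```text
t 0.1 pos [234.2 524.6 303.1] az_y 65.95 tilt 0.11 F [ 0.2 -0.2  0.8] open 85.73207383863057 q [ 1.08  0.31  1.51 -0.    1.33 -0.07]
 tool z [-0.001 -0.002 -1.   ]  delta [-580.8 -470.     0.9] norm 747.2 rows 18.223358828968323
 yaw about tool z 80.45
 delta after yaw [-559.9  494.8    0.9]
top 21 tray [589.9 681.2] [ 18.8 163.4] wall [589.5 669.4] [ 18.9 164.7] handle x,y,z [[551.4, 66.4, 61.7], [585.7, 113.6, 111.6]]
top 22 tray [592.2 682. ] [  8.  152.4] wall [591.6 671.2] [  8.1 153.4] handle x,y,z [[552.9, 56.5, 61.7], [587.2, 103.6, 111.6]]
top 23 tray [593.1 683.5] [ -3.  141.3] wall [592.8 671.9] [ -3.2 142.4] handle x,y,z [[554.2, 46.6, 61.7], [588.6, 93.6, 111.6]]
side 21 tray [583.5 682.3] [ 18.3 165.8] wall [582.8 670.4] [ 17.8 166.6] handle x,y,z [[551.8, 66.1, 64.2], [578.7, 112.5, 110.2]]
side 22 tray [585.  683.9] [  7.2 155.3] wall [584.3 671.9] [  7.  155.5] handle x,y,z [[553.4, 56.2, 64.2], [579.8, 102.8, 110.2]]
side 23 tray [586.6 685.6] [ -3.7 144. ] wall [585.3 674.5] [ -3.8 144.9] handle x,y,z [[554.8, 46.2, 64.2], [580.7, 93.0, 110.2]]
```

>>> arm_command:
  commands:
    - {"delta_pos": [-32.2,-26.1,0],"yaw": 0,"claw": 0}
    - {"delta_pos": [-32.2,-26.1,0],"yaw": 0,"claw": 0}
    - {"delta_pos": [-32.2,-26.1,0],"yaw": 0,"claw": 0}
    - {"delta_pos": [-32.2,-26.1,0],"yaw": 0,"claw": 0}
    - {"delta_pos": [-32.2,-26.1,0],"yaw": 0,"claw": 0}
    - {"delta_pos": [-32.2,-26.1,0],"yaw": 0,"claw": 0}
    - {"delta_pos": [-32.2,-26.1,0],"yaw": 0,"claw": 0}
    - {"delta_pos": [-32.2,-26.1,0],"yaw": 0,"claw": 0}
    - {"delta_pos": [-32.2,-26.1,0],"yaw": 0,"claw": 0}
    - {"delta_pos": [-32.2,-26.1,0],"yaw": 0,"claw": 0}
    - {"delta_pos": [-32.2,-26.1,0],"yaw": 0,"claw": 0}
    - {"delta_pos": [-32.2,-26.1,0],"yaw": 0,"claw": 0}
    - {"delta_pos": [-32.2,-26.1,0],"yaw": 0,"claw": 0}
    - {"delta_pos": [-32.2,-26.1,0],"yaw": 0,"claw": 0}
    - {"delta_pos": [-32.2,-26.1,0],"yaw": 0,"claw": 0}
    - {"delta_pos": [-32.2,-26.1,0],"yaw": 0,"claw": 0}
    - {"delta_pos": [-32.2,-26.1,0],"yaw": 0,"claw": 0}
    - {"delta_pos": [-32.2,-26.1,0],"yaw": 0,"claw": 0}

```text
t: 1.6
eef_pos: [572.4, -142.2, 303.4]
tool_rot: [-0.655, -3.072, -0.0]
contact_force: [0.1, 1.2, -0.7]
opening: 85.3
finger_force: 0.0
```

>>> arm_command:
  commands:
    - {"delta_pos": [0,0,0],"yaw": 7,"claw": 0}
    - {"delta_pos": [0,0,0],"yaw": 7,"claw": 0}
    - {"delta_pos": [0,0,0],"yaw": 7,"claw": 0}
    - {"delta_pos": [0,0,0],"yaw": 7,"claw": 0}
    - {"delta_pos": [0,0,0],"yaw": 7,"claw": 0}
    - {"delta_pos": [0,0,0],"yaw": 7,"claw": 0}
    - {"delta_pos": [0,0,0],"yaw": 7,"claw": 0}
    - {"delta_pos": [0,0,0],"yaw": 7,"claw": 0}
    - {"delta_pos": [0,0,0],"yaw": 7,"claw": 0}
    - {"delta_pos": [0,0,0],"yaw": 7,"claw": 0}
    - {"delta_pos": [0,0,0],"yaw": 7,"claw": 0}
    - {"delta_pos": [0,0,0],"yaw": 3.5,"claw": 0}
    - {"delta_pos": [0,0,0],"yaw": 0,"claw": 0}

```text
t: 2.68
eef_pos: [571.9, -140.1, 303.3]
tool_rot: [-2.485, -1.92, 0.001]
contact_force: [0.0, -0.8, -0.3]
opening: 85.6
finger_force: 0.0
```

```bash
python3 -c "
from h import *
to([573,-141.3,185],-14.5)"
```

```text
t 2.68 pos [ 571.9 -140.1  303.3] az_y -14.63 tilt 0.07 F [ 0.  -0.8 -0.3] open 85.56968567840055 q [-0.31  0.33  1.48 -0.    1.34 -0.06]
 tool z [-0.001  0.    -1.   ]  delta [ -0.9   1.5 118.3] norm 118.4 rows 2.886800150537537
 yaw about tool z -0.13
 delta after yaw [ -0.9   1.5 118.3]
```

>>> arm_command:
  commands:
    - {"delta_pos": [0,0.5,40],"yaw": 0,"claw": 0}
    - {"delta_pos": [0,0.5,40],"yaw": 0,"claw": 0}
    - {"delta_pos": [0,0.5,25],"yaw": 0,"claw": 0}
    - {"delta_pos": [0,0,12],"yaw": 0,"claw": 0}
    - {"delta_pos": [0,0,0],"yaw": 0,"claw": 0.5}
    - {"delta_pos": [0,0,0],"yaw": 0,"claw": 0.8}
    - {"delta_pos": [0,0,0],"yaw": 0,"claw": 1}
    - {"delta_pos": [0,0,0],"yaw": 0,"claw": 1}
    - {"delta_pos": [0,0,0],"yaw": 0,"claw": 1}
    - {"delta_pos": [0,0,0],"yaw": 0,"claw": 1}
    - {"delta_pos": [0,0,0],"yaw": 0,"claw": 1}

```text
t: 3.6
eef_pos: [574.3, -140.7, 188.3]
tool_rot: [2.483, 1.921, 0.002]
contact_force: [-0.9, 0.2, 4.2]
opening: 9.1
finger_force: 58.9
```

>>> arm_command:
  commands:
    - {"delta_pos": [0,4,0],"yaw": 0,"claw": 1}
    - {"delta_pos": [0,6,0],"yaw": 0,"claw": 1}
    - {"delta_pos": [0,6,0],"yaw": 0,"claw": 1}
    - {"delta_pos": [0,6,0],"yaw": 0,"claw": 1}
    - {"delta_pos": [0,6,0],"yaw": 0,"claw": 1}
    - {"delta_pos": [0,4,0],"yaw": 0,"claw": 1}
    - {"delta_pos": [0,2,0],"yaw": 0,"claw": 1}
    - {"delta_pos": [0,2,0],"yaw": 0,"claw": 1}
    - {"delta_pos": [0,1,0],"yaw": 0,"claw": 1}
    - {"delta_pos": [0,0,0],"yaw": 0,"claw": 1}

```text
t: 4.43
eef_pos: [609.9, -150.0, 188.3]
tool_rot: [2.484, 1.921, 0.001]
contact_force: [-1.3, -0.1, 5.4]
opening: 9.0
finger_force: 59.2
```

>>> arm_command:
  commands:
    - {"delta_pos": [0,1,0],"yaw": 0,"claw": 1}
    - {"delta_pos": [0,1,0],"yaw": 0,"claw": 1}
    - {"delta_pos": [0,0,0],"yaw": 0,"claw": 1}

```text
t: 4.68
eef_pos: [611.7, -150.4, 188.3]
tool_rot: [2.484, 1.922, 0.001]
contact_force: [-1.2, -0.4, 5.6]
opening: 8.9
finger_force: 59.2
```

>>> arm_command:
  commands:
    - {"delta_pos": [0,1,0],"yaw": 0,"claw": 1}
    - {"delta_pos": [0,1,0],"yaw": 0,"claw": 1}
    - {"delta_pos": [0,0,0],"yaw": 0,"claw": 1}

```text
t: 4.93
eef_pos: [612.2, -150.6, 188.3]
tool_rot: [-2.484, -1.922, 0.002]
contact_force: [-5.0, 1.5, 8.0]
opening: 9.2
finger_force: 59.7
```

>>> arm_command:
  commands:
    - {"delta_pos": [0,1,0],"yaw": 0,"claw": 1}
    - {"delta_pos": [0,1,0],"yaw": 0,"claw": 1}
    - {"delta_pos": [0,0,0],"yaw": 0,"claw": 1}

```text
t: 5.18
eef_pos: [612.4, -150.7, 188.3]
tool_rot: [-2.481, -1.92, 0.005]
contact_force: [-9.0, 1.4, 11.9]
opening: 9.3
finger_force: 60.2
```

>>> arm_command:
  commands:
    - {"delta_pos": [0,-1,0],"yaw": 0,"claw": 0.7}
    - {"delta_pos": [0,0,0],"yaw": 0,"claw": 0}
    - {"delta_pos": [0,0,0],"yaw": 0,"claw": 0}
    - {"delta_pos": [0,0,0],"yaw": 0,"claw": 0}
    - {"delta_pos": [0,0,-20],"yaw": 0,"claw": 0}
    - {"delta_pos": [0,0,-40],"yaw": 0,"claw": 0}
    - {"delta_pos": [0,0,-40],"yaw": 0,"claw": 0}

```text
t: 5.77
eef_pos: [613.4, -150.8, 285.7]
tool_rot: [-2.481, -1.92, 0.005]
contact_force: [1.3, -0.9, -0.3]
opening: 85.3
finger_force: 0.0
```

>>> arm_command:
  commands:
    - {"delta_pos": [35.8,-20.2,-1],"yaw": 0,"claw": 0}
    - {"delta_pos": [35.8,-20.2,-1],"yaw": 0,"claw": 0}
    - {"delta_pos": [35.8,-20.2,-1],"yaw": 0,"claw": 0}
    - {"delta_pos": [35.8,-20.2,-1],"yaw": 0,"claw": 0}
    - {"delta_pos": [35.8,-20.2,-1],"yaw": 0,"claw": 0}
    - {"delta_pos": [35.8,-20.2,-1],"yaw": 0,"claw": 0}
    - {"delta_pos": [35.8,-20.2,-1],"yaw": 0,"claw": 0}
    - {"delta_pos": [35.8,-20.2,-1],"yaw": 0,"claw": 0}
    - {"delta_pos": [35.8,-20.2,-1],"yaw": 0,"claw": 0}
    - {"delta_pos": [35.8,-20.2,-1],"yaw": 0,"claw": 0}
    - {"delta_pos": [35.8,-20.2,-1],"yaw": 0,"claw": 0}
    - {"delta_pos": [0,0,0],"yaw": -7,"claw": 0}
    - {"delta_pos": [0,0,0],"yaw": -7,"claw": 0}
    - {"delta_pos": [0,0,0],"yaw": -7,"claw": 0}
    - {"delta_pos": [0,0,0],"yaw": -7,"claw": 0}
    - {"delta_pos": [0,0,0],"yaw": -7,"claw": 0}
    - {"delta_pos": [0,0,0],"yaw": -1.5,"claw": 0}

```text
t: 7.18
eef_pos: [498.3, 286.2, 297.6]
tool_rot: [-1.75, -2.609, 0.0]
contact_force: [0.7, -0.4, -0.3]
opening: 85.6
finger_force: 0.0
```

```bash
python3 -c "
from h import *
to([495.5,287,300],22)
s=snap('top');save(s,'top1.png');W=cloud(s);np.save('top1.npy',W)
d=(W[...,2]<85)&(W[...,2]>-5)
c,sn=np.cos(np.radians(-14.5)),np.sin(np.radians(-14.5))
X=(W[...,0]-586)*c+(W[...,1]+144)*sn; Y=-(W[...,0]-586)*sn+(W[...,1]+144)*c
m=d&(abs(X)<30)&(abs(Y)<80);print('slot hole',m.sum(),np.percentile(X[m],[2,50,98]).round(1),np.percentile(Y[m],[2,98]).round(1),np.median(W[m][:,2]))
m=(W[...,2]>138)&(W[...,2]<152)&(abs(X)<60)&(abs(Y)<80);print('ridge',m.sum(),np.percentile(X[m],[2,50,98]).round(1),Y[m].mean())
I=cv2.imread('pics/top1.png'); cv2.imwrite('pics/c2.png',cv2.resize(I[120:220,250:360],(660,600),interpolation=3))
"
```

```text
t 7.18 pos [498.3 286.2 297.6] az_y 22.28 tilt 0.0 F [ 0.7 -0.4 -0.3] open 85.57557128156672 q [ 0.45  0.31  1.52 -0.    1.31  0.06]
 tool z [-0. -0. -1.]  delta [ 1.8 -2.3 -2.4] norm 3.7 rows 0.09107751266811881
 yaw about tool z 0.28
 delta after yaw [ 1.8 -2.3 -2.4]
slot hole 654 [-7.5 10.8 28.8] [-77.   66.1] 4.362409943595139
ridge 211 [19.  23.6 29.1] 0.15729879062447336
```

View pics/c2.png

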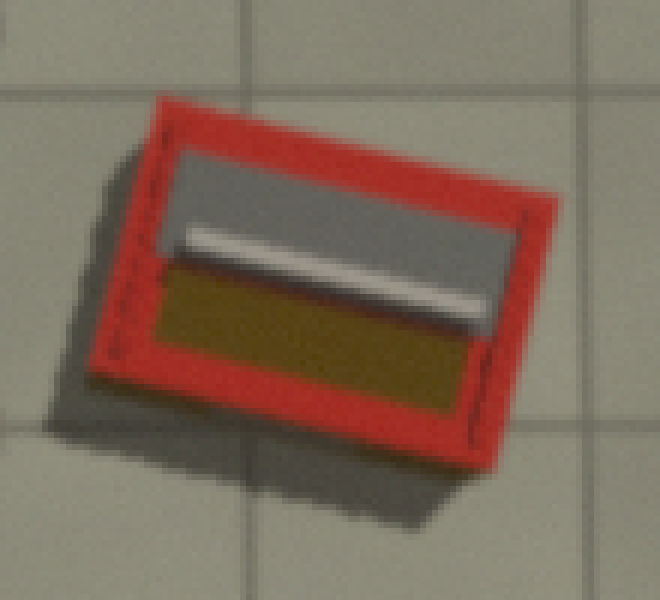

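The crop shows the shutter fully open: ridge along (340,270), slot at about (310,340). Rows have no tilt term, so I'll test whether reaching the edge of the workspace tilts the tool outward.

>>> arm_command:
  commands:
    - {"delta_pos": [0,41,0],"yaw": 0,"claw": 0}
    - {"delta_pos": [0,41,0],"yaw": 0,"claw": 0}
    - {"delta_pos": [0,41,0],"yaw": 0,"claw": 0}
    - {"delta_pos": [0,41,0],"yaw": 0,"claw": 0}
    - {"delta_pos": [0,41,0],"yaw": 0,"claw": 0}
    - {"delta_pos": [0,41,0],"yaw": 0,"claw": 0}
    - {"delta_pos": [0,41,0],"yaw": 0,"claw": 0}
    - {"delta_pos": [0,41,0],"yaw": 0,"claw": 0}
    - {"delta_pos": [0,41,0],"yaw": 0,"claw": 0}
    - {"delta_pos": [0,41,0],"yaw": 0,"claw": 0}
    - {"delta_pos": [0,41,0],"yaw": 0,"claw": 0}

```text
t: 8.15
eef_pos: [883.8, 439.4, 286.1]
tool_rot: [1.755, 2.596, 0.023]
contact_force: [-7.5, -3.8, 16.6]
opening: 85.3
finger_force: 0.0
```

```bash
python3 -c "
from h import *
to([495.5,287,300],22)"
```

```text
t 8.15 pos [883.8 439.4 286.1] az_y 21.89 tilt 0.96 F [-7.5 -3.8 16.6] open 85.31330135475956 q [0.42 1.03 0.14 0.   1.95 0.04]
 tool z [ 0.015  0.008 -1.   ]  delta [   3.3 -416.8  -20.8] norm 417.3 rows 10.17925165000083
 yaw about tool z -0.11
 delta after yaw [   4.2 -416.8  -20.8]
```

>>> arm_command:
  commands:
    - {"delta_pos": [0,10,0],"yaw": 0,"claw": 0}
    - {"delta_pos": [0,10,0],"yaw": 0,"claw": 0}
    - {"delta_pos": [0,10,0],"yaw": 0,"claw": 0}

```text
t: 8.4
eef_pos: [893.0, 441.5, 283.1]
tool_rot: [1.746, 2.585, 0.059]
contact_force: [-1.0, -0.2, 1.3]
opening: 85.2
finger_force: 0.0
```

```bash
python3 -c "
from h import *
to([495.5,287,300],22)"
```

```text
t 8.4 pos [893.  441.5 283.1] az_y 21.92 tilt 2.48 F [-1.  -0.2  1.3] open 85.20194160893486 q [0.42 1.03 0.14 0.   1.92 0.03]
 tool z [ 0.039  0.019 -0.999]  delta [   5.2 -425.3  -35.2] norm 426.8 rows 10.409384246628434
 yaw about tool z -0.08
 delta after yaw [   5.8 -425.3  -35.2]
```

>>> arm_command:
  commands:
    - {"delta_pos": [0,41,0],"yaw": 0,"claw": 0}
    - {"delta_pos": [0,41,0],"yaw": 0,"claw": 0}
    - {"delta_pos": [0,41,0],"yaw": 0,"claw": 0}
    - {"delta_pos": [0,41,0],"yaw": 0,"claw": 0}

```text
t: 8.73
eef_pos: [938.8, 451.4, 259.3]
tool_rot: [1.709, 2.53, 0.214]
contact_force: [0.0, 0.1, 0.5]
opening: 85.9
finger_force: 0.0
```

```bash
python3 -c "
from h import *
to([495.5,287,300],22)"
```

```text
t 8.73 pos [938.8 451.4 259.3] az_y 21.89 tilt 9.25 F [0.  0.1 0.5] open 85.8582774932156 q [0.41 1.06 0.14 0.01 1.78 0.02]
 tool z [ 0.145  0.07  -0.987]  delta [  14.1 -460.  -115.8] norm 474.5 rows 11.574351125784766
 yaw about tool z -0.11
 delta after yaw [  15.  -459.9 -115.8]
```

```bash
python3 -c "
import numpy as np
for n in ('top0','side0'):
    W=np.load(n+'.npy').reshape(-1,3)
    for a in range(850,1500,50):
        m=(W[:,0]>a)&(W[:,0]<a+50)&(W[:,1]>300)&(W[:,1]<650); 
        if m.sum(): print(n,a,m.sum(),np.percentile(W[m,2],[1,50,99]).round(0))
"
```

```text
top0 850 1813 [-7.  0. 77.]
top0 900 1802 [-7.  0. 77.]
top0 950 1112 [-7. -0.  7.]
top0 1250 535 [-763. -750. -736.]
top0 1300 801 [-765. -751. -735.]
top0 1350 814 [-765. -750. -737.]
top0 1400 803 [-764. -751. -736.]
top0 1450 797 [-764. -750. -736.]
side0 850 383 [-5.  1. 78.]
side0 900 345 [-6.  0. 76.]
side0 950 209 [-5.  0.  6.]
```

>>> arm_command:
  commands:
    - {"delta_pos": [0,40,-8],"yaw": 0,"claw": 0}
    - {"delta_pos": [0,40,-8],"yaw": 0,"claw": 0}
    - {"delta_pos": [0,40,-8],"yaw": 0,"claw": 0}
    - {"delta_pos": [0,40,-8],"yaw": 0,"claw": 0}
    - {"delta_pos": [0,40,-8],"yaw": 0,"claw": 0}

```text
t: 9.15
eef_pos: [976.6, 456.3, 286.8]
tool_rot: [1.656, 2.453, 0.397]
contact_force: [0.1, -0.2, -0.8]
opening: 85.6
finger_force: 0.0
```

```bash
python3 -c "
from h import *
to([495.5,287,300],22)"
```

```text
t 9.15 pos [976.6 456.3 286.8] az_y 21.76 tilt 17.69 F [ 0.1 -0.2 -0.8] open 85.56479318213009 q [0.39 1.04 0.14 0.02 1.65 0.01]
 tool z [ 0.274  0.131 -0.953]  delta [  24.5 -481.6 -166.6] norm 510.2 rows 12.442966732474313
 yaw about tool z -0.24
 delta after yaw [  26.5 -481.5 -166.6]
```

```bash
python3 -c "
from h import *
to([420,196,300])"
```

```text
t 9.15 pos [976.6 456.3 286.8] az_y 21.76 tilt 17.69 F [ 0.1 -0.2 -0.8] open 85.56479318213009 q [0.39 1.04 0.14 0.02 1.65 0.01]
 tool z [ 0.274  0.131 -0.953]  delta [ -31.4 -580.5 -199.2] norm 614.6 rows 14.989574064003916
```

>>> arm_command:
  commands:
    - {"delta_pos": [-2.1,-38.7,-13.3],"yaw": 0,"claw": 0}
    - {"delta_pos": [-2.1,-38.7,-13.3],"yaw": 0,"claw": 0}
    - {"delta_pos": [-2.1,-38.7,-13.3],"yaw": 0,"claw": 0}
    - {"delta_pos": [-2.1,-38.7,-13.3],"yaw": 0,"claw": 0}
    - {"delta_pos": [-2.1,-38.7,-13.3],"yaw": 0,"claw": 0}
    - {"delta_pos": [-2.1,-38.7,-13.3],"yaw": 0,"claw": 0}
    - {"delta_pos": [-2.1,-38.7,-13.3],"yaw": 0,"claw": 0}
    - {"delta_pos": [-2.1,-38.7,-13.3],"yaw": 0,"claw": 0}
    - {"delta_pos": [-2.1,-38.7,-13.3],"yaw": 0,"claw": 0}
    - {"delta_pos": [-2.1,-38.7,-13.3],"yaw": 0,"claw": 0}
    - {"delta_pos": [-2.1,-38.7,-13.3],"yaw": 0,"claw": 0}
    - {"delta_pos": [-2.1,-38.7,-13.3],"yaw": 0,"claw": 0}
    - {"delta_pos": [-2.1,-38.7,-13.3],"yaw": 0,"claw": 0}
    - {"delta_pos": [-2.1,-38.7,-13.3],"yaw": 0,"claw": 0}
    - {"delta_pos": [-2.1,-38.7,-13.3],"yaw": 0,"claw": 0}

```text
t: 10.4
eef_pos: [439.9, 204.8, 303.3]
tool_rot: [1.655, 2.452, 0.398]
contact_force: [-0.1, -0.6, -0.1]
opening: 85.4
finger_force: 0.0
```

```bash
python3 -c "
from h import *
to([360,168,300])"
```

```text
t 10.4 pos [439.9 204.8 303.3] az_y 21.77 tilt 17.77 F [-0.1 -0.6 -0.1] open 85.44749405420822 q [ 0.33  0.06  1.87  0.05  0.9  -0.08]
 tool z [ 0.275  0.131 -0.952]  delta [ -4.1 -84.7 -23.7] norm 88.0 rows 2.1473703073925643
```

>>> arm_command:
  commands:
    - {"delta_pos": [-2,-39,-11],"yaw": 0,"claw": 0}
    - {"delta_pos": [-2,-39,-11],"yaw": 0,"claw": 0}
    - {"delta_pos": [-2,-39,-11],"yaw": 0,"claw": 0}
    - {"delta_pos": [-2,-39,-11],"yaw": 0,"claw": 0}

```text
t: 10.73
eef_pos: [292.8, 136.6, 298.0]
tool_rot: [1.654, 2.452, 0.398]
contact_force: [0.1, -0.6, 0.6]
opening: 85.6
finger_force: 0.0
```

```bash
python3 -c "
from h import *
to([240,108,300])"
```

```text
t 10.73 pos [292.8 136.6 298. ] az_y 21.81 tilt 17.76 F [ 0.1 -0.6  0.6] open 85.64978674756426 q [ 0.25 -0.2   2.11  0.07  0.92 -0.17]
 tool z [ 0.276  0.131 -0.952]  delta [ -6.5 -56.2 -20.2] norm 60.1 rows 1.4654874975893146
```

>>> arm_command:
  commands:
    - {"delta_pos": [-2,-30,-8],"yaw": 0,"claw": 0}
    - {"delta_pos": [-2,-30,-8],"yaw": 0,"claw": 0}
    - {"delta_pos": [-2,-30,-8],"yaw": 0,"claw": 0}

```text
t: 10.98
eef_pos: [209.0, 96.2, 293.8]
tool_rot: [1.652, 2.452, 0.397]
contact_force: [-0.5, 0.2, 0.8]
opening: 85.5
finger_force: 0.0
```

```bash
python3 -c "
from h import *
to([200,90,300])"
```

```text
t 10.98 pos [209.   96.2 293.8] az_y 21.89 tilt 17.77 F [-0.5  0.2  0.8] open 85.48072096399957 q [ 0.12 -0.38  2.22  0.11  1.02 -0.31]
 tool z [ 0.276  0.13  -0.952]  delta [-2.2 -8.2 -9.2] norm 12.5 rows 0.3050268334527884
```

>>> arm_command:
  commands:
    - {"delta_pos": [0,9,39],"yaw": 0,"claw": 0}
    - {"delta_pos": [0,9,39],"yaw": 0,"claw": 0}
    - {"delta_pos": [0,0,39],"yaw": 0,"claw": 0}

```text
t: 11.23
eef_pos: [273.0, 123.6, 208.1]
tool_rot: [1.656, 2.448, 0.392]
contact_force: [0.7, -0.8, 0.2]
opening: 85.1
finger_force: 0.0
```

```bash
python3 -c "
from h import *
to([200,90,100])"
```

```text
t 11.23 pos [273.  123.6 208.1] az_y 21.72 tilt 17.65 F [ 0.7 -0.8  0.2] open 85.11954819648331 q [ 0.22 -0.08  2.32  0.11  0.6  -0.24]
 tool z [ 0.276  0.126 -0.953]  delta [  -5.4 -109.2   78.6] norm 134.7 rows 3.284282824786084
```

>>> arm_command:
  commands:
    - {"delta_pos": [0,-30,0],"yaw": 0,"claw": 0}
    - {"delta_pos": [0,-30,0],"yaw": 0,"claw": 0}

```text
t: 11.4
eef_pos: [238.4, 111.5, 218.8]
tool_rot: [1.676, 2.483, 0.332]
contact_force: [-0.8, -0.7, 0.7]
opening: 85.6
finger_force: 0.0
```

```bash
python3 -c "
from h import *
to([200,90,100])"
```

```text
t 11.4 pos [238.4 111.5 218.8] az_y 21.83 tilt 14.58 F [-0.8 -0.7  0.7] open 85.64841880711454 q [ 0.2  -0.16  2.32  0.09  0.73 -0.24]
 tool z [ 0.226  0.11  -0.968]  delta [ -7.5 -72.1 103.9] norm 126.7 rows 3.0895084027345425
```

>>> arm_command:
  commands:
    - {"delta_pos": [0,-25,30],"yaw": 0,"claw": 0}
    - {"delta_pos": [0,-25,30],"yaw": 0,"claw": 0}
    - {"delta_pos": [0,-25,30],"yaw": 0,"claw": 0}
    - {"delta_pos": [0,-25,30],"yaw": 0,"claw": 0}

```text
t: 11.73
eef_pos: [241.1, 121.8, 192.2]
tool_rot: [1.703, 2.522, 0.228]
contact_force: [1.2, 0.7, -0.1]
opening: 85.5
finger_force: 0.0
```

```bash
python3 -c "
from h import *
to([200,90,100])"
```

```text
t 11.73 pos [241.1 121.8 192.2] az_y 21.88 tilt 10.0 F [ 1.2  0.7 -0.1] open 85.45907553113307 q [ 0.28 -0.05  2.32  0.04  0.7  -0.13]
 tool z [ 0.157  0.073 -0.985]  delta [-14.9 -65.2  82. ] norm 105.8 rows 2.580590639580362
```

>>> arm_command:
  commands:
    - {"delta_pos": [0,-30,28],"yaw": 0,"claw": 0}
    - {"delta_pos": [0,-30,28],"yaw": 0,"claw": 0}
    - {"delta_pos": [0,-30,28],"yaw": 0,"claw": 0}
    - {"delta_pos": [0,-30,28],"yaw": 0,"claw": 0}
    - {"delta_pos": [0,-30,28],"yaw": 0,"claw": 0}

```text
t: 12.15
eef_pos: [219.5, 131.6, 170.7]
tool_rot: [1.739, 2.573, 0.066]
contact_force: [0.2, 0.2, 1.2]
opening: 85.5
finger_force: 0.0
```

```bash
python3 -c "
from h import *
to([200,90,100])"
```

```text
t 12.15 pos [219.5 131.6 170.7] az_y 21.9 tilt 3.15 F [0.2 0.2 1.2] open 85.50254378510607 q [ 0.38  0.02  2.32 -0.01  0.74  0.  ]
 tool z [ 0.053  0.016 -0.998]  delta [-31.  -37.4  68.9] norm 84.3 rows 2.0567199776436835
```

>>> arm_command:
  commands:
    - {"delta_pos": [0,-30,28],"yaw": 0,"claw": 0}
    - {"delta_pos": [0,-28,26],"yaw": 0,"claw": 0}

```text
t: 12.32
eef_pos: [207.2, 137.1, 164.9]
tool_rot: [1.75, 2.589, 0.002]
contact_force: [-0.2, -0.3, 0.4]
opening: 85.3
finger_force: 0.0
```

```bash
python3 -c "
from h import *
to([495.5,287,250],112)"
```

```text
t 12.32 pos [207.2 137.1 164.9] az_y 21.88 tilt 0.97 F [-0.2 -0.3  0.4] open 85.33177886866994 q [ 0.43  0.05  2.32 -0.02  0.76  0.06]
 tool z [ 0.015 -0.008 -1.   ]  delta [ 30.7 324.3 -82. ] norm 335.9 rows 8.193166401908163
 yaw about tool z 89.88
 delta after yaw [324.4 -30.  -82. ]
```

>>> arm_command:
  commands:
    - {"delta_pos": [3.4,36,-9.1],"yaw": 0,"claw": 0}
    - {"delta_pos": [3.4,36,-9.1],"yaw": 0,"claw": 0}
    - {"delta_pos": [3.4,36,-9.1],"yaw": 0,"claw": 0}
    - {"delta_pos": [3.4,36,-9.1],"yaw": 0,"claw": 0}
    - {"delta_pos": [3.4,36,-9.1],"yaw": 0,"claw": 0}
    - {"delta_pos": [3.4,36,-9.1],"yaw": 0,"claw": 0}
    - {"delta_pos": [3.4,36,-9.1],"yaw": 0,"claw": 0}
    - {"delta_pos": [3.4,36,-9.1],"yaw": 0,"claw": 0}
    - {"delta_pos": [3.4,36,-9.1],"yaw": 0,"claw": 0}

```text
t: 13.07
eef_pos: [496.4, 287.5, 249.5]
tool_rot: [1.75, 2.589, 0.004]
contact_force: [-0.6, -0.5, -0.6]
opening: 85.3
finger_force: 0.0
```

>>> arm_command:
  commands:
    - {"delta_pos": [0,0,0],"yaw": 7,"claw": 0}
    - {"delta_pos": [0,0,0],"yaw": 7,"claw": 0}
    - {"delta_pos": [0,0,0],"yaw": 7,"claw": 0}
    - {"delta_pos": [0,0,0],"yaw": 7,"claw": 0}
    - {"delta_pos": [0,0,0],"yaw": 7,"claw": 0}
    - {"delta_pos": [0,0,0],"yaw": 7,"claw": 0}
    - {"delta_pos": [0,0,0],"yaw": 7,"claw": 0}
    - {"delta_pos": [0,0,0],"yaw": 7,"claw": 0}
    - {"delta_pos": [0,0,0],"yaw": 7,"claw": 0}
    - {"delta_pos": [0,0,0],"yaw": 7,"claw": 0}
    - {"delta_pos": [0,0,0],"yaw": 7,"claw": 0}
    - {"delta_pos": [0,0,0],"yaw": 7,"claw": 0}
    - {"delta_pos": [0,0,0],"yaw": 6,"claw": 0}
    - {"delta_pos": [0,0,0],"yaw": 0,"claw": 0}

```text
t: 14.23
eef_pos: [494.8, 286.7, 248.8]
tool_rot: [3.075, 0.591, 0.02]
contact_force: [-0.7, -0.2, 0.1]
opening: 85.7
finger_force: 0.0
```

```bash
python3 -c "
from h import *
to([495.5,287,141],112)"
```

```text
t 14.23 pos [494.8 286.7 248.8] az_y -68.26 tilt 0.94 F [-0.7 -0.2  0.1] open 85.70957427284051 q [ 0.46  0.35  1.6  -0.01  1.19  1.65]
 tool z [ 0.014 -0.008 -1.   ]  delta [ -0.3  -1.4 107.8] norm 107.8 rows 2.6284574647338315
 yaw about tool z -0.26
 delta after yaw [ -0.3  -1.4 107.8]
```

>>> arm_command:
  commands:
    - {"delta_pos": [0,0,40],"yaw": 0,"claw": 0}
    - {"delta_pos": [0,0,40],"yaw": 0,"claw": 0}
    - {"delta_pos": [0,0,20],"yaw": 0,"claw": 0}
    - {"delta_pos": [0,0,8],"yaw": 0,"claw": 0}
    - {"delta_pos": [0,0,0],"yaw": 0,"claw": 0}

```text
t: 14.65
eef_pos: [493.9, 284.5, 136.9]
tool_rot: [3.071, 0.597, 0.007]
contact_force: [0.4, 0.6, 0.2]
opening: 85.5
finger_force: 0.0
```

```bash
python3 -c "
from h import *
to([495.5,287,141],112)
s=snap('side');save(s,'side2.png');I=cv2.imread('pics/side2.png'); cv2.imwrite('pics/c3.png',cv2.resize(I[95:195,150:280],(780,600),interpolation=3))"
```

```text
t 14.65 pos [493.9 284.5 136.9] az_y -68.0 tilt 0.77 F [0.4 0.6 0.2] open 85.53064557629219 q [ 0.46  0.47  1.72 -0.02  0.95  1.65]
 tool z [ 0.007 -0.012 -1.   ]  delta [ 2.4 -1.7 -4.1] norm 5.1 rows 0.12402648000567035
 yaw about tool z -0.0
 delta after yaw [ 2.4 -1.7 -4.1]
```

View pics/c3.png

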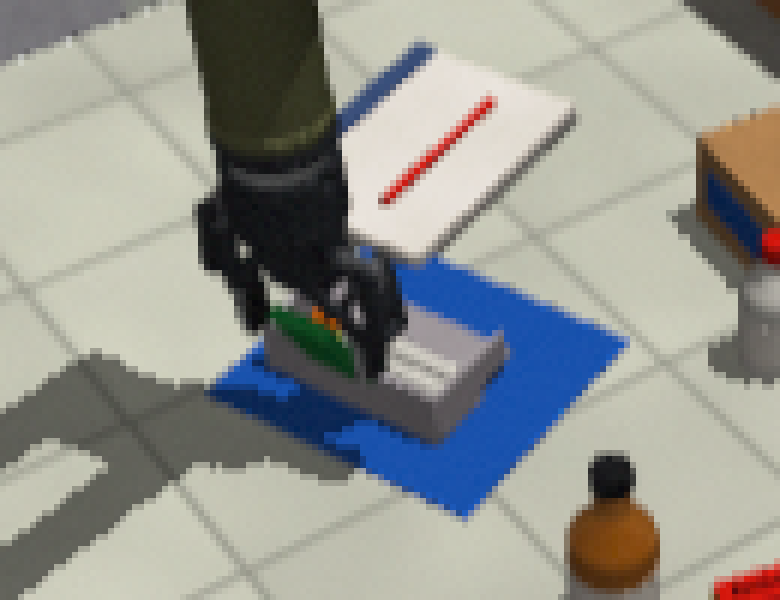

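The fingers straddle the green handle on both narrow sides, at about (310,330) in the crop, well clear of the tubes. Closing now.

>>> arm_command:
  commands:
    - {"delta_pos": [2,-1.5,-2],"yaw": 0,"claw": 0.2}
    - {"delta_pos": [0,0,0],"yaw": 0,"claw": 0.35}
    - {"delta_pos": [0,0,0],"yaw": 0,"claw": 0.5}
    - {"delta_pos": [0,0,0],"yaw": 0,"claw": 0.7}
    - {"delta_pos": [0,0,0],"yaw": 0,"claw": 1}
    - {"delta_pos": [0,0,0],"yaw": 0,"claw": 1}
    - {"delta_pos": [0,0,0],"yaw": 0,"claw": 1}
    - {"delta_pos": [0,0,0],"yaw": 0,"claw": 1}

```text
t: 15.37
eef_pos: [496.3, 287.5, 141.7]
tool_rot: [3.074, 0.595, 0.014]
contact_force: [-0.5, -1.1, 6.9]
opening: 49.0
finger_force: 60.8
```

>>> arm_command:
  commands:
    - {"delta_pos": [0,0,-1],"yaw": 0,"claw": 1}
    - {"delta_pos": [0,0,-2],"yaw": 0,"claw": 1}
    - {"delta_pos": [0,0,-3],"yaw": 0,"claw": 1}
    - {"delta_pos": [0,0,-3],"yaw": 0,"claw": 1}
    - {"delta_pos": [0,0,0],"yaw": 0,"claw": 1}
    - {"delta_pos": [0,0,0],"yaw": 0,"claw": 1}

```text
t: 15.87
eef_pos: [495.0, 286.6, 148.2]
tool_rot: [3.072, 0.594, 0.007]
contact_force: [-0.7, -0.3, -3.2]
opening: 48.9
finger_force: 62.3
```

```bash
cat > tp.py <<'E'
from h import *
# fit lip/side-wall heights: pitch of tray from cloud. usage tp.py yaw midx midy
import sys
def pitch(view,yaw,mx,my,zlo):
    s=snap(view); W=cloud(s).reshape(-1,3); I=s["img"].reshape(-1,3).astype(int)
    c,sn=np.cos(np.radians(yaw)),np.sin(np.radians(yaw))
    d=W-np.array([mx,my,0]); X=d[:,0]*c+d[:,1]*sn; Y=-d[:,0]*sn+d[:,1]*c; Z=W[:,2]
    m=(abs(abs(Y)-71.5)<5)&(abs(X)<50)&(Z>zlo+20)&(Z<zlo+80)
    gray=(I.max(1)-I.min(1)<40)
    m&=gray
    xs=np.arange(-40,50,10); out=[]
    for x in xs:
        k=m&(abs(X-x)<5); out.append(np.percentile(Z[k],85) if k.sum()>2 else np.nan)
    g=np.isfinite(out); p=np.polyfit(xs[g],np.array(out)[g],1)
    f=(abs(Y)<50)&(X>20)&(X<60)&(Z>zlo-25)&(Z<zlo+60)&gray
    print(view,"walltop z",np.round(out,1),"pitch lipdown deg",-np.degrees(np.arctan(p[0])).round(2)," floor x max",np.percentile(X[f],98).round(1) if f.any() else None)
    return s
E
python3 -c "
from h import *; from tp import *
to([500,287,141],112)
pitch('top',22,561,313.6,5)
s=pitch('side',22,561,313.6,5);save(s,'side3.png');I=cv2.imread('pics/side3.png'); cv2.imwrite('pics/c4.png',cv2.resize(I[95:195,150:280],(780,600),interpolation=3))"
```

```text
t 15.87 pos [495.  286.6 148.2] az_y -68.1 tilt 0.78 F [-0.7 -0.3 -3.2] open 48.94104991904409 q [ 0.46  0.46  1.71 -0.02  0.97  1.66]
 tool z [ 0.007 -0.012 -1.   ]  delta [4.8 1.4 7.2] norm 8.7 rows 0.2133955149984597
 yaw about tool z -0.1
 delta after yaw [4.8 1.4 7.2]
top walltop z [50.1 50.6 52.6 50.6 50.8 51.3 52.3 47.7  nan] pitch lipdown deg 0.86  floor x max 48.3
side walltop z [49.2 47.2 48.5 49.3 48.9 44.7 49.1 44.3 31.5] pitch lipdown deg 7.86  floor x max 42.4
```

View pics/c4.png

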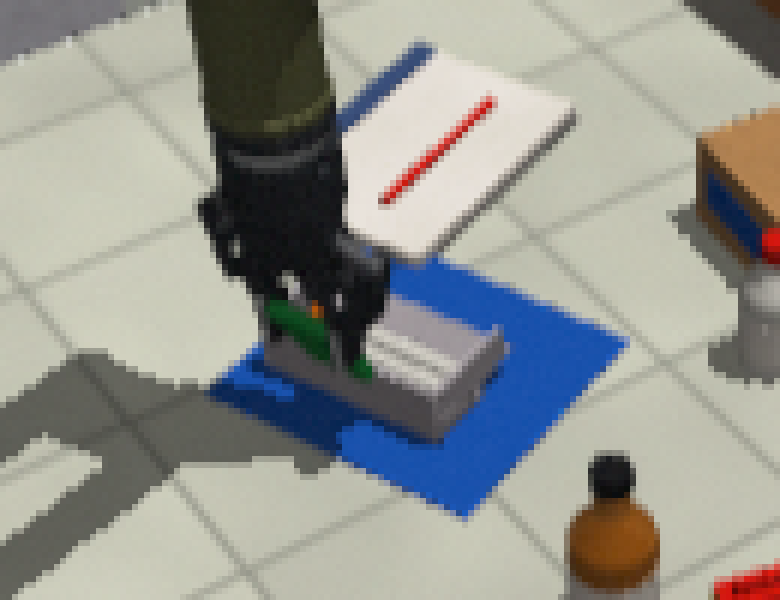

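The tray is lifted about 6 mm and level, and the grip holds it. The measured 3.2 N is about the full weight of tray and tubes. I'll raise it above bottle height and then turn it toward the slot.

>>> arm_command:
  commands:
    - {"delta_pos": [0,0,-3],"yaw": 0,"claw": 1}
    - {"delta_pos": [0,0,-8],"yaw": 0,"claw": 1}
    - {"delta_pos": [0,0,-14],"yaw": 0,"claw": 1}
    - {"delta_pos": [0,0,-18],"yaw": 0,"claw": 1}
    - {"delta_pos": [0,0,-20],"yaw": 0,"claw": 1}
    - {"delta_pos": [0,0,-20],"yaw": 0,"claw": 1}
    - {"delta_pos": [0,0,-20],"yaw": 0,"claw": 1}
    - {"delta_pos": [0,0,-20],"yaw": 0,"claw": 1}
    - {"delta_pos": [0,0,-18],"yaw": 0,"claw": 1}
    - {"delta_pos": [0,0,-14],"yaw": 0,"claw": 1}
    - {"delta_pos": [0,0,-8],"yaw": 0,"claw": 1}
    - {"delta_pos": [0,0,-3],"yaw": 0,"claw": 1}
    - {"delta_pos": [0,0,0],"yaw": 0,"claw": 1}

```text
t: 17.05
eef_pos: [494.0, 288.7, 315.0]
tool_rot: [3.072, 0.594, 0.009]
contact_force: [-0.8, -0.1, -3.9]
opening: 49.1
finger_force: 62.5
```

>>> arm_command:
  commands:
    - {"delta_pos": [0,0,0],"yaw": 0.5,"claw": 1}
    - {"delta_pos": [0,0,0],"yaw": 1.2,"claw": 1}
    - {"delta_pos": [0,0,0],"yaw": 2,"claw": 1}
    - {"delta_pos": [0,0,0],"yaw": 2.8,"claw": 1}
    - {"delta_pos": [0,0,0],"yaw": 3,"claw": 1}
    - {"delta_pos": [0,0,0],"yaw": 3,"claw": 1}
    - {"delta_pos": [0,0,0],"yaw": 3,"claw": 1}
    - {"delta_pos": [0,0,0],"yaw": 3,"claw": 1}
    - {"delta_pos": [0,0,0],"yaw": 3,"claw": 1}
    - {"delta_pos": [0,0,0],"yaw": 3,"claw": 1}
    - {"delta_pos": [0,0,0],"yaw": 3,"claw": 1}
    - {"delta_pos": [0,0,0],"yaw": 3,"claw": 1}
    - {"delta_pos": [0,0,0],"yaw": 2.5,"claw": 1}
    - {"delta_pos": [0,0,0],"yaw": 2,"claw": 1}
    - {"delta_pos": [0,0,0],"yaw": 1,"claw": 1}
    - {"delta_pos": [0,0,0],"yaw": 0.5,"claw": 1}
    - {"delta_pos": [0,0,0],"yaw": 0,"claw": 1}

```text
t: 18.47
eef_pos: [493.8, 288.5, 313.5]
tool_rot: [3.105, -0.398, 0.011]
contact_force: [0.3, 0.4, -3.3]
opening: 49.5
finger_force: 62.5
```

```bash
python3 -c "
from h import *; from tp import *
st=env.read_state(); p=st['eef_pos']
x=-130; to([585+x*.968,-144-x*.25,315],-104.5)
mx,my=p[0]+71.4*.968,p[1]-71.4*.25
pitch('top',-14.5,mx,my,170); s=pitch('side',-14.5,mx,my,170)"
```

```text
t 18.47 pos [493.8 288.5 313.5] az_y -104.63 tilt 0.77 F [ 0.3  0.4 -3.3] open 49.485545539814794 q [ 0.46  0.3   1.5  -0.01  1.35  2.29]
 tool z [ 0.006 -0.012 -1.   ]  delta [ 67.5 395.8   3.2] norm 401.5 rows 9.793573640750164
 yaw about tool z -0.13
 delta after yaw [ 66.6 396.    3.2]
top walltop z [217.  215.1 216.2 216.8 218.2 215.8 216.7 216.5 196.3] pitch lipdown deg 7.44  floor x max 42.4
side walltop z [215.  213.3 213.2 213.5 213.3 213.5 212.7 213.  208.8] pitch lipdown deg 2.49  floor x max 43.3
```

>>> arm_command:
  commands:
    - {"delta_pos": [0.7,3.9,0],"yaw": 0,"claw": 1}
    - {"delta_pos": [1.3,7.9,0],"yaw": 0,"claw": 1}
    - {"delta_pos": [2,11.8,0],"yaw": 0,"claw": 1}
    - {"delta_pos": [2.7,15.8,0],"yaw": 0,"claw": 1}
    - {"delta_pos": [3.4,19.7,0],"yaw": 0,"claw": 1}
    - {"delta_pos": [3.9,23.2,0],"yaw": 0,"claw": 1}
    - {"delta_pos": [3.9,23.2,0],"yaw": 0,"claw": 1}
    - {"delta_pos": [3.9,23.2,0],"yaw": 0,"claw": 1}
    - {"delta_pos": [3.9,23.2,0],"yaw": 0,"claw": 1}
    - {"delta_pos": [3.9,23.2,0],"yaw": 0,"claw": 1}
    - {"delta_pos": [3.9,23.2,0],"yaw": 0,"claw": 1}
    - {"delta_pos": [3.9,23.2,0],"yaw": 0,"claw": 1}
    - {"delta_pos": [3.9,23.2,0],"yaw": 0,"claw": 1}
    - {"delta_pos": [3.9,23.2,0],"yaw": 0,"claw": 1}
    - {"delta_pos": [3.9,23.2,0],"yaw": 0,"claw": 1}
    - {"delta_pos": [3.9,23.2,0],"yaw": 0,"claw": 1}
    - {"delta_pos": [3.9,23.2,0],"yaw": 0,"claw": 1}
    - {"delta_pos": [3.4,19.7,0],"yaw": 0,"claw": 1}
    - {"delta_pos": [2.7,15.8,0],"yaw": 0,"claw": 1}
    - {"delta_pos": [2,11.8,0],"yaw": 0,"claw": 1}

```text
t: 20.23
eef_pos: [458.5, -102.4, 318.7]
tool_rot: [3.104, -0.4, 0.013]
contact_force: [-0.2, 0.2, -2.3]
opening: 49.2
finger_force: 62.7
```

>>> arm_command:
  commands:
    - {"delta_pos": [1.3,7.9,0],"yaw": 0,"claw": 1}
    - {"delta_pos": [0.7,3.9,0],"yaw": 0,"claw": 1}
    - {"delta_pos": [0,0,0],"yaw": 0,"claw": 1}
    - {"delta_pos": [0,0,0],"yaw": 0,"claw": 1}

```text
t: 20.57
eef_pos: [458.5, -111.9, 318.7]
tool_rot: [3.106, -0.399, 0.013]
contact_force: [0.5, 1.1, -3.0]
opening: 49.3
finger_force: 62.7
```

```bash
python3 -c "
from h import *; from tp import *
x=-115.6+10; to([585+x*.968,-144-x*.25,273],-104.5)
p=env.read_state()['eef_pos']
mx,my=p[0]+71.4*.968,p[1]-71.4*.25
s=pitch('top',-14.5,mx,my,170); save(s,'top4.png'); I=cv2.imread('pics/top4.png'); cv2.imwrite('pics/c5.png',cv2.resize(I[120:240,230:370],(700,600),interpolation=3))"
```

```text
t 20.57 pos [ 458.5 -111.9  318.7] az_y -104.64 tilt 0.75 F [ 0.5  1.1 -3. ] open 49.264698253228744 q [-0.32  0.15  1.69 -0.01  1.3   1.5 ]
 tool z [ 0.007 -0.011 -1.   ]  delta [24.5 -1.  45.9] norm 52.0 rows 1.2694436286230557
 yaw about tool z -0.14
 delta after yaw [24.5 -1.  45.9]
top walltop z [224.1 223.9 221.4 221.  220.7 221.8 221.4 220.4 199.5] pitch lipdown deg 10.22  floor x max 42.2
```

View pics/c5.png

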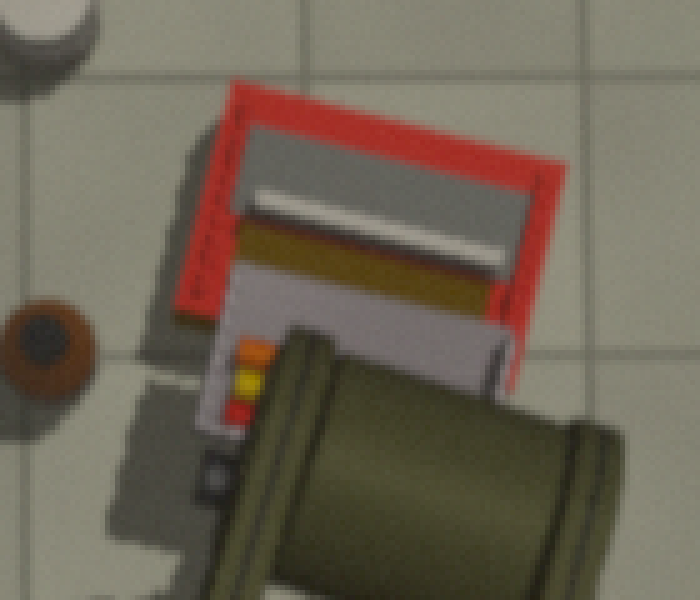

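The tray is parallel to the slot and centred on it, with its lip over the near edge at about (370,290) and the tubes still against the back wall. I'll lower it and bring the lip up to the ridge, which will act as a stop to pivot the tray on.

>>> arm_command:
  commands:
    - {"delta_pos": [0,0,4],"yaw": 0,"claw": 1}
    - {"delta_pos": [0,-1,10],"yaw": 0,"claw": 1}
    - {"delta_pos": [0,0,16],"yaw": 0,"claw": 1}
    - {"delta_pos": [0,0,17],"yaw": 0,"claw": 1}
    - {"delta_pos": [0,0,14],"yaw": 0,"claw": 1}
    - {"delta_pos": [0,0,8],"yaw": 0,"claw": 1}
    - {"delta_pos": [0,0,3],"yaw": 0,"claw": 1}
    - {"delta_pos": [0,0,0],"yaw": 0,"claw": 1}

```text
t: 21.28
eef_pos: [459.1, -111.4, 245.6]
tool_rot: [3.106, -0.397, 0.01]
contact_force: [0.7, 0.1, -3.1]
opening: 49.1
finger_force: 62.6
```

```bash
python3 -c "
from h import *; from tp import *
x=-115.6+21; to([585+x*.968,-144-x*.25,245],-104.5)
p=env.read_state()['eef_pos']
mx,my=p[0]+71.4*.968,p[1]-71.4*.25
s=pitch('side',-14.5,mx,my,106)
save(s,'side5.png'); I=cv2.imread('pics/side5.png'); cv2.imwrite('pics/c6.png',cv2.resize(I[150:270,210:350],(700,600),interpolation=3))"
```

```text
t 21.28 pos [ 459.1 -111.4  245.6] az_y -104.58 tilt 0.68 F [ 0.7  0.1 -3.1] open 49.138940167849576 q [-0.32  0.22  1.8  -0.01  1.11  1.51]
 tool z [ 0.005 -0.011 -1.   ]  delta [35.4  0.   0.8] norm 35.4 rows 0.8645125304262452
 yaw about tool z -0.08
 delta after yaw [35.4  0.1  0.8]
side walltop z [147.9 147.3 147.4 146.2 147.  146.3 146.2 146.3 144.5] pitch lipdown deg 1.81  floor x max 43.1
```

View pics/c6.png

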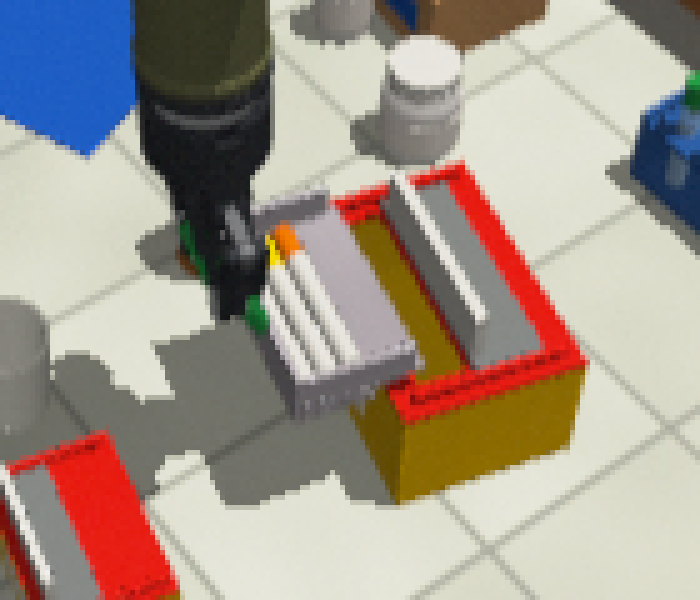

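The side view shows the tray level at the box, lip at the slot's near edge (380,290) and the tubes at the back. Moving forward to the ridge.

>>> arm_command:
  commands:
    - {"delta_pos": [2,0,-1],"yaw": 0,"claw": 1}
    - {"delta_pos": [4,0,-1],"yaw": 0,"claw": 1}
    - {"delta_pos": [6,0,0],"yaw": 0,"claw": 1}
    - {"delta_pos": [7,0,0],"yaw": 0,"claw": 1}
    - {"delta_pos": [6,0,0],"yaw": 0,"claw": 1}
    - {"delta_pos": [4,0,0],"yaw": 0,"claw": 1}
    - {"delta_pos": [2,0,0],"yaw": 0,"claw": 1}
    - {"delta_pos": [1,0,0],"yaw": 0,"claw": 1}
    - {"delta_pos": [0,0,0],"yaw": 0,"claw": 1}

```text
t: 22.08
eef_pos: [490.6, -120.0, 248.7]
tool_rot: [3.106, -0.398, 0.012]
contact_force: [-0.5, 1.1, -3.4]
opening: 49.2
finger_force: 62.7
```

>>> arm_command:
  commands:
    - {"delta_pos": [1,0,0],"yaw": 0,"claw": 1}
    - {"delta_pos": [1,0,0],"yaw": 0,"claw": 1}
    - {"delta_pos": [1,0,0],"yaw": 0,"claw": 1}
    - {"delta_pos": [0,0,0],"yaw": 0,"claw": 1}

```text
t: 22.42
eef_pos: [493.4, -120.7, 249.0]
tool_rot: [3.106, -0.398, 0.013]
contact_force: [-0.3, -0.2, -3.4]
opening: 49.4
finger_force: 62.7
```

>>> arm_command:
  commands:
    - {"delta_pos": [1,0,0],"yaw": 0,"claw": 1}
    - {"delta_pos": [1,0,0],"yaw": 0,"claw": 1}
    - {"delta_pos": [0,0,0],"yaw": 0,"claw": 1}

```text
t: 22.67
eef_pos: [494.2, -120.9, 248.7]
tool_rot: [3.106, -0.399, 0.009]
contact_force: [-4.7, 1.4, -1.2]
opening: 49.3
finger_force: 62.8
```

Contact with the ridge came at about TCP x = 494. Now I'll push forward and up along an arc so the tray pivots in the grip.

>>> arm_command:
  commands:
    - {"delta_pos": [1.6,0,-2],"yaw": 0,"claw": 1}
    - {"delta_pos": [1.6,0,-2],"yaw": 0,"claw": 1}
    - {"delta_pos": [1.6,0,-2],"yaw": 0,"claw": 1}
    - {"delta_pos": [1.6,0,-2],"yaw": 0,"claw": 1}
    - {"delta_pos": [0,0,0],"yaw": 0,"claw": 1}

```text
t: 23.08
eef_pos: [500.2, -121.8, 256.8]
tool_rot: [3.107, -0.397, 0.007]
contact_force: [-5.9, 3.6, -1.8]
opening: 49.1
finger_force: 63.3
```

```bash
python3 -c "
from h import *; from tp import *
to([500,-121,250],-104.5)
mx,my=498+69*.968,-122-69*.25
s=pitch('side',-14.5,mx,my,108)
pitch('top',-14.5,mx,my,108)
"
```

```text
t 23.08 pos [ 500.2 -121.8  256.8] az_y -104.57 tilt 0.57 F [-5.9  3.6 -1.8] open 49.090545315185935 q [-0.32  0.26  1.7  -0.01  1.17  1.51]
 tool z [ 0.003 -0.009 -1.   ]  delta [-0.4 -0.7  6.7] norm 6.8 rows 0.16591955819902887
 yaw about tool z -0.07
 delta after yaw [-0.4 -0.7  6.7]
side walltop z [156.4 155.5 154.5 153.5 154.3 152.1 152.2 151.5 145.4] pitch lipdown deg 5.93  floor x max 51.4
top walltop z [158.7 157.9 154.6 155.7 153.5 153.8 152.2 153.5 146.5] pitch lipdown deg 6.56  floor x max 59.5
```

>>> arm_command:
  commands:
    - {"delta_pos": [1,0,-1.3],"yaw": 0,"claw": 1}
    - {"delta_pos": [1,0,-1.3],"yaw": 0,"claw": 1}
    - {"delta_pos": [1,0,-1.3],"yaw": 0,"claw": 1}
    - {"delta_pos": [1,0,-1.3],"yaw": 0,"claw": 1}
    - {"delta_pos": [1,0,-1.3],"yaw": 0,"claw": 1}
    - {"delta_pos": [1,0,-1.3],"yaw": 0,"claw": 1}
    - {"delta_pos": [1,0,-1.3],"yaw": 0,"claw": 1}
    - {"delta_pos": [1.1,0,-1.2],"yaw": 0,"claw": 1}
    - {"delta_pos": [1.1,0,-1.2],"yaw": 0,"claw": 1}
    - {"delta_pos": [1.1,0,-1.2],"yaw": 0,"claw": 1}
    - {"delta_pos": [1.1,0,-1.2],"yaw": 0,"claw": 1}
    - {"delta_pos": [1.1,0,-1.1],"yaw": 0,"claw": 1}
    - {"delta_pos": [1.1,0,-1.1],"yaw": 0,"claw": 1}
    - {"delta_pos": [1.1,0,-1.1],"yaw": 0,"claw": 1}
    - {"delta_pos": [1.1,0,-1.1],"yaw": 0,"claw": 1}
    - {"delta_pos": [0,0,0],"yaw": 0,"claw": 1}

```text
t: 24.52
eef_pos: [516.4, -126.2, 275.5]
tool_rot: [3.106, -0.398, 0.011]
contact_force: [-3.4, 2.3, -2.7]
opening: 49.1
finger_force: 64.6
```

```bash
python3 -c "
from h import *; from tp import *
to([500,-121,250],-104.5)
p=env.read_state()['eef_pos']
mx,my=p[0]+55*.968,p[1]-55*.25
s=pitch('side',-14.5,mx,my,118)
save(s,'side6.png'); I=cv2.imread('pics/side6.png'); cv2.imwrite('pics/c7.png',cv2.resize(I[150:270,210:350],(700,600),interpolation=3))"
```

```text
t 24.52 pos [ 516.4 -126.2  275.5] az_y -104.6 tilt 0.7 F [-3.4  2.3 -2.7] open 49.05007549716166 q [-0.31  0.27  1.64 -0.01  1.22  1.51]
 tool z [ 0.006 -0.011 -1.   ]  delta [-17.4  -1.1  25.3] norm 30.7 rows 0.7495811928355669
 yaw about tool z -0.1
 delta after yaw [-17.4  -1.1  25.3]
side walltop z [171.7 168.4 165.  164.1 161.2 158.7 156.  152.    nan] pitch lipdown deg 14.75  floor x max 47.0
```

View pics/c7.png

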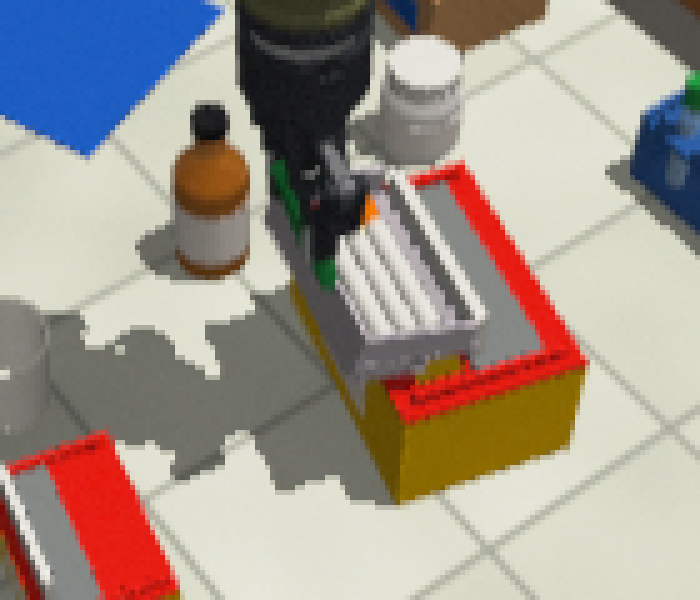

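The pitch is about 15° with the tubes still on the floor of the tray, at about (390,285), lying close together. I'll tip further.

>>> arm_command:
  commands:
    - {"delta_pos": [1.2,0,-1.1],"yaw": 0,"claw": 1}
    - {"delta_pos": [1.2,0,-1.1],"yaw": 0,"claw": 1}
    - {"delta_pos": [1.2,0,-1.1],"yaw": 0,"claw": 1}
    - {"delta_pos": [1.2,0,-1.1],"yaw": 0,"claw": 1}
    - {"delta_pos": [1.2,0,-1.1],"yaw": 0,"claw": 1}
    - {"delta_pos": [1.2,0,-1.1],"yaw": 0,"claw": 1}
    - {"delta_pos": [1.2,0,-1.1],"yaw": 0,"claw": 1}
    - {"delta_pos": [1.2,0,-1],"yaw": 0,"claw": 1}
    - {"delta_pos": [1.2,0,-1],"yaw": 0,"claw": 1}
    - {"delta_pos": [1.2,0,-1],"yaw": 0,"claw": 1}
    - {"delta_pos": [1.2,0,-1],"yaw": 0,"claw": 1}
    - {"delta_pos": [1.2,0,-0.9],"yaw": 0,"claw": 1}
    - {"delta_pos": [1.2,0,-0.9],"yaw": 0,"claw": 1}
    - {"delta_pos": [0,0,0],"yaw": 0,"claw": 1}

```text
t: 25.73
eef_pos: [531.9, -130.5, 289.2]
tool_rot: [3.105, -0.398, 0.013]
contact_force: [-3.5, 2.2, -4.3]
opening: 49.4
finger_force: 65.3
```

```bash
python3 -c "
from h import *; from tp import *
to([500,-121,250],-104.5)
p=env.read_state()['eef_pos']
mx,my=p[0]+40*.968,p[1]-40*.25
s=pitch('side',-14.5,mx,my,125)
save(s,'side7.png'); I=cv2.imread('pics/side7.png'); cv2.imwrite('pics/c8.png',cv2.resize(I[165:245,250:345],(712,600),interpolation=3))"
```

```text
t 25.73 pos [ 531.9 -130.5  289.2] az_y -104.61 tilt 0.8 F [-3.5  2.2 -4.3] open 49.36923176670282 q [-0.31  0.28  1.59 -0.01  1.26  1.52]
 tool z [ 0.007 -0.012 -1.   ]  delta [-33.6  -1.5  38.9] norm 51.4 rows 1.2546005441669537
 yaw about tool z -0.11
 delta after yaw [-33.6  -1.6  38.9]
side walltop z [178.7 182.1 175.1 173.6 167.6 163.7 161.9 157.1   nan] pitch lipdown deg 19.18  floor x max 46.2
```

View pics/c8.png

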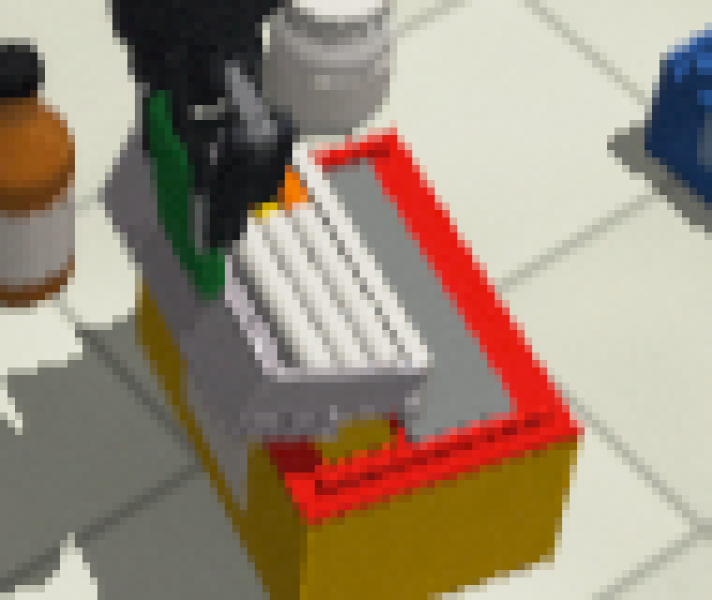

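The tubes have rolled forward against the ridge, and the tray is at about 22°. I'll tip a little more and then draw the lip back slowly so they drop into the slot one after another.

>>> arm_command:
  commands:
    - {"delta_pos": [1.3,0,-0.7],"yaw": 0,"claw": 1}
    - {"delta_pos": [1.3,0,-0.7],"yaw": 0,"claw": 1}
    - {"delta_pos": [1.3,0,-0.7],"yaw": 0,"claw": 1}
    - {"delta_pos": [1.3,0,-0.7],"yaw": 0,"claw": 1}
    - {"delta_pos": [0,0,0],"yaw": 0,"claw": 1}

```text
t: 26.2
eef_pos: [536.7, -131.6, 292.3]
tool_rot: [3.105, -0.398, 0.013]
contact_force: [-5.4, 1.6, -1.9]
opening: 49.2
finger_force: 65.5
```

>>> arm_command:
  commands:
    - {"delta_pos": [-1,0,0.4],"yaw": 0,"claw": 1}
    - {"delta_pos": [-2,0,0.5],"yaw": 0,"claw": 1}
    - {"delta_pos": [-2,0,0.5],"yaw": 0,"claw": 1}
    - {"delta_pos": [-2,0,0.5],"yaw": 0,"claw": 1}
    - {"delta_pos": [-2,0,0.5],"yaw": 0,"claw": 1}
    - {"delta_pos": [-2,0,0.5],"yaw": 0,"claw": 1}
    - {"delta_pos": [-2,0,0.5],"yaw": 0,"claw": 1}
    - {"delta_pos": [-1.5,0,0.5],"yaw": 0,"claw": 1}
    - {"delta_pos": [-1.5,0,0.5],"yaw": 0,"claw": 1}
    - {"delta_pos": [-1.5,0,0],"yaw": 0,"claw": 1}
    - {"delta_pos": [-1.5,0,0],"yaw": 0,"claw": 1}
    - {"delta_pos": [-1.5,0,0],"yaw": 0,"claw": 1}
    - {"delta_pos": [-1.5,0,0],"yaw": 0,"claw": 1}
    - {"delta_pos": [-1.5,0,0],"yaw": 0,"claw": 1}
    - {"delta_pos": [-1.5,0,0],"yaw": 0,"claw": 1}
    - {"delta_pos": [-1.5,0,0],"yaw": 0,"claw": 1}
    - {"delta_pos": [-1,0,0],"yaw": 0,"claw": 1}
    - {"delta_pos": [0,0,0],"yaw": 0,"claw": 1}
    - {"delta_pos": [0,0,0],"yaw": 0,"claw": 1}

```text
t: 27.78
eef_pos: [510.0, -124.7, 287.3]
tool_rot: [3.106, -0.398, 0.013]
contact_force: [-0.1, 0.1, -2.4]
opening: 49.1
finger_force: 65.5
```

```bash
python3 -c "
from h import *; from tp import *
to([500,-121,250],-104.5)
p=env.read_state()['eef_pos']
mx,my=p[0]+40*.968,p[1]-40*.25
s=pitch('side',-14.5,mx,my,125)
save(s,'side8.png'); I=cv2.imread('pics/side8.png'); cv2.imwrite('pics/c9.png',cv2.resize(I[165:245,250:345],(712,600),interpolation=3))"
```

```text
t 27.78 pos [ 510.  -124.7  287.3] az_y -104.61 tilt 0.78 F [-0.1  0.1 -2.4] open 49.134204840647556 q [-0.32  0.25  1.64 -0.01  1.24  1.51]
 tool z [ 0.007 -0.012 -1.   ]  delta [-11.   -1.4  37.2] norm 38.8 rows 0.9470037402622902
 yaw about tool z -0.11
 delta after yaw [-11.   -1.4  37.2]
side walltop z [180.9 178.9 171.9 168.9 164.3 160.4 155.4 153.4   nan] pitch lipdown deg 22.57  floor x max 59.9
```

View pics/c9.png

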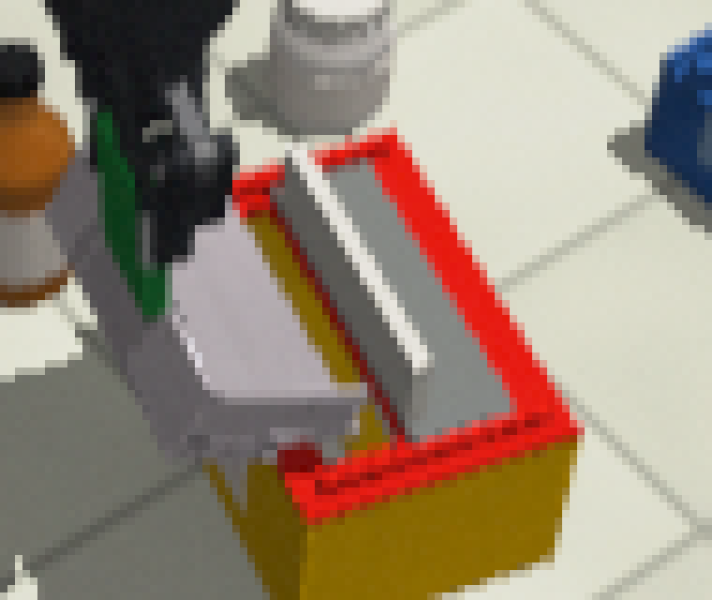

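The tray is empty, the slot is clear, and the load dropped by about the weight of three tubes. Raising it and returning to the pad.

>>> arm_command:
  commands:
    - {"delta_pos": [0,0,-8],"yaw": 0,"claw": 1}
    - {"delta_pos": [0,0,-18],"yaw": 0,"claw": 1}
    - {"delta_pos": [0,0,-22],"yaw": 0,"claw": 1}
    - {"delta_pos": [0,0,-14],"yaw": 0,"claw": 1}
    - {"delta_pos": [0,0,-5],"yaw": 0,"claw": 1}

```text
t: 28.25
eef_pos: [510.9, -124.3, 357.5]
tool_rot: [3.105, -0.398, 0.022]
contact_force: [1.1, -0.3, -2.2]
opening: 49.0
finger_force: 65.6
```

>>> arm_command:
  commands:
    - {"delta_pos": [-2.6,-9.7,0],"yaw": 0,"claw": 1}
    - {"delta_pos": [-5.1,-19.3,0],"yaw": 0,"claw": 1}
    - {"delta_pos": [-7.7,-29,0],"yaw": 0,"claw": 1}
    - {"delta_pos": [-9.2,-34.8,0],"yaw": 0,"claw": 1}
    - {"delta_pos": [-9.2,-34.8,0],"yaw": 0,"claw": 1}
    - {"delta_pos": [-9.2,-34.8,0],"yaw": 0,"claw": 1}
    - {"delta_pos": [-9.2,-34.8,0],"yaw": 0,"claw": 1}
    - {"delta_pos": [-9.2,-34.8,0],"yaw": 0,"claw": 1}
    - {"delta_pos": [-9.2,-34.8,0],"yaw": 0,"claw": 1}
    - {"delta_pos": [-9.2,-34.8,0],"yaw": 0,"claw": 1}
    - {"delta_pos": [-9.2,-34.8,0],"yaw": 0,"claw": 1}
    - {"delta_pos": [-9.2,-34.8,0],"yaw": 0,"claw": 1}
    - {"delta_pos": [-7.7,-29,0],"yaw": 0,"claw": 1}
    - {"delta_pos": [-5.1,-19.3,0],"yaw": 0,"claw": 1}
    - {"delta_pos": [-2.8,-10.6,0],"yaw": 0,"claw": 1}
    - {"delta_pos": [0,0,0],"yaw": 0,"claw": 1}

```text
t: 29.58
eef_pos: [506.9, 323.5, 347.6]
tool_rot: [3.106, -0.393, 0.01]
contact_force: [0.5, 0.5, -1.8]
opening: 49.1
finger_force: 65.5
```

```bash
python3 -c "
from h import *; from tp import *
to([508.4,320.4,200],-104.5)
p=env.read_state()['eef_pos']
mx,my=p[0]+40*.968,p[1]-40*.25
s=pitch('side',-14.5,mx,my,185);
s=snap('top'); save(s,'top9.png');W=cloud(s);I=s['img'].astype(int)
# tubes in box seen?
X=(W[...,0]-585)*.968+(W[...,1]+144)*-.25; Y=(W[...,0]-585)*.25+(W[...,1]+144)*.968
m=(abs(X)<20)&(abs(Y)<75)&(W[...,2]<95); print('in slot z pct',np.percentile(W[m][:,2],[5,25,50,75,95]).round(1))
v,u=np.where(m); print(u.min(),u.max(),v.min(),v.max())
"
```

```text
t 29.58 pos [506.9 323.5 347.6] az_y -104.44 tilt 0.71 F [ 0.5  0.5 -1.8] open 49.070099765509994 q [ 0.5   0.32  1.38 -0.01  1.45  2.33]
 tool z [ 0.005 -0.012 -1.   ]  delta [  1.1   1.1 147.6] norm 147.7 rows 3.6012390597938615
 yaw about tool z 0.06
 delta after yaw [  1.1   1.1 147.6]
side walltop z [236.2 237.2 227.  226.3 222.4 219.  214.8 209.    nan] pitch lipdown deg 21.48  floor x max 31.4
in slot z pct [ 0.4  3.4  6.6 16.6 23. ]
275 328 168 188
```

The depth inside the slot (up to about 23 mm) confirms the tubes are lying in the box. The tray is still at about 24°. I'll touch its foot edge down ahead of the target, then level it by an arc backward and down.

>>> arm_command:
  commands:
    - {"delta_pos": [5,0.2,10],"yaw": 0,"claw": 1}
    - {"delta_pos": [8,0.3,25],"yaw": 0,"claw": 1}
    - {"delta_pos": [10,0.3,35],"yaw": 0,"claw": 1}
    - {"delta_pos": [10,0.3,35],"yaw": 0,"claw": 1}
    - {"delta_pos": [6,0,25],"yaw": 0,"claw": 1}
    - {"delta_pos": [4,0,18],"yaw": 0,"claw": 1}
    - {"delta_pos": [0,0,10],"yaw": 0,"claw": 1}
    - {"delta_pos": [0,0,5],"yaw": 0,"claw": 1}
    - {"delta_pos": [0,0,0],"yaw": 0,"claw": 1}

```text
t: 30.43
eef_pos: [550.0, 305.9, 185.5]
tool_rot: [3.104, -0.4, 0.01]
contact_force: [-0.3, 0.4, -2.4]
opening: 49.0
finger_force: 65.4
```

>>> arm_command:
  commands:
    - {"delta_pos": [0,0,3],"yaw": 0,"claw": 1}
    - {"delta_pos": [0,0,3],"yaw": 0,"claw": 1}
    - {"delta_pos": [0,0,2],"yaw": 0,"claw": 1}
    - {"delta_pos": [0,0,2],"yaw": 0,"claw": 1}
    - {"delta_pos": [0,0,0],"yaw": 0,"claw": 1}

```text
t: 30.85
eef_pos: [550.3, 307.3, 176.8]
tool_rot: [3.106, -0.397, 0.014]
contact_force: [0.1, -0.1, -3.7]
opening: 49.3
finger_force: 65.5
```

```bash
python3 -c "
from h import *; from tp import *
to([508.4,320.4,141.7],-104.5)
p=env.read_state()['eef_pos']
mx,my=p[0]+40*.968,p[1]-40*.25
s=pitch('side',-14.5,mx,my,10);
"
```

```text
t 30.85 pos [550.3 307.3 176.8] az_y -104.59 tilt 0.78 F [ 0.1 -0.1 -3.7] open 49.25086156417301 q [ 0.45  0.49  1.55 -0.02  1.1   2.28]
 tool z [ 0.007 -0.011 -1.   ]  delta [-44.2  -2.5  34.7] norm 56.3 rows 1.3724318916904186
 yaw about tool z -0.09
 delta after yaw [-44.2  -2.6  34.7]
side walltop z [68.6 64.  60.1 56.  51.7 49.2 44.9 37.6  nan] pitch lipdown deg 22.58  floor x max 30.4
```

Not in contact yet; going down more, in steps.

>>> arm_command:
  commands:
    - {"delta_pos": [0,0,3],"yaw": 0,"claw": 1}
    - {"delta_pos": [0,0,2],"yaw": 0,"claw": 1}
    - {"delta_pos": [0,0,2],"yaw": 0,"claw": 1}
    - {"delta_pos": [0,0,0],"yaw": 0,"claw": 1}

```text
t: 31.23
eef_pos: [550.5, 307.1, 169.2]
tool_rot: [3.106, -0.398, 0.013]
contact_force: [0.6, -0.2, -1.8]
opening: 49.4
finger_force: 65.5
```

>>> arm_command:
  commands:
    - {"delta_pos": [0,0,1.5],"yaw": 0,"claw": 1}
    - {"delta_pos": [0,0,1.5],"yaw": 0,"claw": 1}
    - {"delta_pos": [0,0,0],"yaw": 0,"claw": 1}

```text
t: 31.48
eef_pos: [550.2, 307.1, 168.5]
tool_rot: [3.106, -0.398, 0.014]
contact_force: [-5.4, -2.4, 9.1]
opening: 49.2
finger_force: 66.8
```

>>> arm_command:
  commands:
    - {"delta_pos": [-1.9,-0.1,0.7],"yaw": 0,"claw": 1}
    - {"delta_pos": [-1.9,-0.1,0.8],"yaw": 0,"claw": 1}
    - {"delta_pos": [-1.9,-0.1,0.8],"yaw": 0,"claw": 1}
    - {"delta_pos": [-2,-0.1,0.9],"yaw": 0,"claw": 1}
    - {"delta_pos": [-2.3,-0.1,1.1],"yaw": 0,"claw": 1}
    - {"delta_pos": [-2.3,-0.1,1.1],"yaw": 0,"claw": 1}
    - {"delta_pos": [-2.3,-0.1,1.2],"yaw": 0,"claw": 1}
    - {"delta_pos": [-2.3,-0.1,1.2],"yaw": 0,"claw": 1}
    - {"delta_pos": [0,0,0],"yaw": 0,"claw": 1}

```text
t: 32.23
eef_pos: [535.8, 311.4, 161.8]
tool_rot: [3.106, -0.398, 0.021]
contact_force: [-3.5, -5.0, 13.6]
opening: 49.1
finger_force: 66.3
```

```bash
python3 -c "
from h import *; from tp import *
to([508.4,320.4,141.7],-104.5)
p=env.read_state()['eef_pos']
mx,my=p[0]+55*.968,p[1]-55*.25
s=pitch('side',-14.5,mx,my,5);
"
```

```text
t 32.23 pos [535.8 311.4 161.8] az_y -104.59 tilt 0.96 F [-3.5 -5.  13.6] open 49.11927251284584 q [ 0.47  0.5   1.59 -0.02  1.05  2.3 ]
 tool z [ 0.012 -0.012 -1.   ]  delta [-29.1  -2.   19.6] norm 35.1 rows 0.8564517487594617
 yaw about tool z -0.09
 delta after yaw [-29.   -2.   19.6]
side walltop z [55.9 46.5 44.4 42.4 39.4 39.7 37.1 31.1  nan] pitch lipdown deg 15.8  floor x max 30.5
```

>>> arm_command:
  commands:
    - {"delta_pos": [-2.2,-0.2,1.2],"yaw": 0,"claw": 1}
    - {"delta_pos": [-2.2,-0.2,1.3],"yaw": 0,"claw": 1}
    - {"delta_pos": [-2.2,-0.2,1.3],"yaw": 0,"claw": 1}
    - {"delta_pos": [-2.2,-0.2,1.3],"yaw": 0,"claw": 1}
    - {"delta_pos": [-2.1,-0.2,1.5],"yaw": 0,"claw": 1}
    - {"delta_pos": [-2.1,-0.2,1.5],"yaw": 0,"claw": 1}
    - {"delta_pos": [-2.1,-0.2,1.5],"yaw": 0,"claw": 1}
    - {"delta_pos": [-2,-0.2,1.5],"yaw": 0,"claw": 1}
    - {"delta_pos": [-2,0,1.6],"yaw": 0,"claw": 1}
    - {"delta_pos": [-2,0,1.7],"yaw": 0,"claw": 1}
    - {"delta_pos": [0,0,0],"yaw": 0,"claw": 1}

```text
t: 33.2
eef_pos: [513.4, 317.8, 146.3]
tool_rot: [3.104, -0.397, 0.013]
contact_force: [-7.0, -4.0, 15.0]
opening: 49.0
finger_force: 62.8
```

```bash
python3 -c "
from h import *; from tp import *
to([508.4,320.4,141.7],-104.5)
p=env.read_state()['eef_pos']
mx,my=p[0]+68*.968,p[1]-68*.25
s=pitch('side',-14.5,mx,my,3);pitch('top',-14.5,mx,my,3)
"
```

```text
t 33.2 pos [513.4 317.8 146.3] az_y -104.6 tilt 0.82 F [-7. -4. 15.] open 49.029535558869064 q [ 0.49  0.5   1.64 -0.02  1.01  2.33]
 tool z [ 0.007 -0.013 -1.   ]  delta [-5.6 -1.3  4.5] norm 7.3 rows 0.17768458974918555
 yaw about tool z -0.1
 delta after yaw [-5.6 -1.3  4.5]
side walltop z [46.5 42.3 42.7 42.6 42.9 39.3 42.6 40.6  nan] pitch lipdown deg 3.41  floor x max 37.4
top walltop z [46.9 48.6 45.9 43.7 44.3 45.4 44.4 43.5  nan] pitch lipdown deg 3.15  floor x max 41.1
```

>>> arm_command:
  commands:
    - {"delta_pos": [-1.5,-0.3,1.2],"yaw": 0,"claw": 1}
    - {"delta_pos": [-1.5,-0.3,1.2],"yaw": 0,"claw": 1}
    - {"delta_pos": [-1.3,-0.3,1.2],"yaw": 0,"claw": 1}
    - {"delta_pos": [-0.8,0,1],"yaw": 0,"claw": 1}
    - {"delta_pos": [0,0,0],"yaw": 0,"claw": 1}

```text
t: 33.72
eef_pos: [508.2, 319.7, 141.2]
tool_rot: [3.104, -0.398, 0.01]
contact_force: [-7.5, -4.5, 14.1]
opening: 49.3
finger_force: 61.4
```

```bash
python3 -c "
from h import *; from tp import *
to([508.4,320.4,141.7],-104.5)
p=env.read_state()['eef_pos']
mx,my=p[0]+71*.968,p[1]-71*.25
s=pitch('side',-14.5,mx,my,3);pitch('top',-14.5,mx,my,3)
"
```

```text
t 33.72 pos [508.2 319.7 141.2] az_y -104.61 tilt 0.81 F [-7.5 -4.5 14.1] open 49.26500722929251 q [ 0.5   0.5   1.65 -0.02  0.99  2.33]
 tool z [ 0.005 -0.013 -1.   ]  delta [ 0.1 -0.7 -0.5] norm 0.9 rows 0.022090209572572937
 yaw about tool z -0.11
 delta after yaw [ 0.1 -0.7 -0.5]
side walltop z [42.6 42.2 42.1 39.9 40.5 43.1 41.8 38.1  nan] pitch lipdown deg 2.05  floor x max 39.0
top walltop z [44.7 44.3 45.8 44.8 45.  45.  45.5 44.2  nan] pitch lipdown deg -0.01  floor x max 42.5
```

Level on the pad (wall tops at about 45 mm). Releasing and lifting off.

>>> arm_command:
  commands:
    - {"delta_pos": [0,0,-0.5],"yaw": 0,"claw": 0.6}
    - {"delta_pos": [0,0,0],"yaw": 0,"claw": 0.2}
    - {"delta_pos": [0,0,0],"yaw": 0,"claw": 0}
    - {"delta_pos": [0,0,0],"yaw": 0,"claw": 0}
    - {"delta_pos": [0,0,0],"yaw": 0,"claw": 0}
    - {"delta_pos": [0,0,0],"yaw": 0,"claw": 0}
    - {"delta_pos": [0,0,-10],"yaw": 0,"claw": 0}
    - {"delta_pos": [0,0,-30],"yaw": 0,"claw": 0}
    - {"delta_pos": [0,0,-40],"yaw": 0,"claw": 0}
    - {"delta_pos": [0,0,-40],"yaw": 0,"claw": 0}
    - {"delta_pos": [0,-20,-20],"yaw": 0,"claw": 0}
    - {"delta_pos": [-30,-10,0],"yaw": 0,"claw": 0}
    - {"delta_pos": [-40,0,0],"yaw": 0,"claw": 0}
    - {"delta_pos": [-40,0,0],"yaw": 0,"claw": 0}
    - {"delta_pos": [0,0,0],"yaw": 0,"claw": 0}
    - {"delta_pos": [0,0,0],"yaw": 0,"claw": 0}

```text
t: 35.15
eef_pos: [407.9, 379.5, 279.3]
tool_rot: [3.106, -0.393, 0.013]
contact_force: [0.4, -0.2, -0.3]
opening: 85.2
finger_force: 0.0
```

```bash
python3 -c "
from h import *; from tp import *
to([508.4,320.4,141.7],-104.5)
s=pitch('top',-14.5,577,302,3); pitch('side',-14.5,577,302,3)
W=cloud(s).reshape(-1,3); d=W-[577.5,302.5,0]; X=d[:,0]*.968-d[:,1]*.25; Y=d[:,0]*.25+d[:,1]*.968
k=(W[:,2]>14)&(W[:,2]<52)&(abs(X)<75)&(abs(Y)<90); print('tray extents about pad middle',np.percentile(X[k],[1,99]).round(1),np.percentile(Y[k],[1,99]).round(1))
save(s,'top10.png'); I=cv2.imread('pics/top10.png'); cv2.imwrite('pics/c10.png',cv2.resize(I[50:300,80:380],(720,600),interpolation=3))"
```

```text
t 35.15 pos [407.9 379.5 279.3] az_y -104.43 tilt 0.77 F [ 0.4 -0.2 -0.3] open 85.2404456142381 q [ 0.68  0.3   1.58 -0.01  1.26  2.51]
 tool z [ 0.007 -0.012 -1.   ]  delta [110.7  30.9 138.9] norm 180.3 rows 4.398324990077259
 yaw about tool z 0.07
 delta after yaw [110.8  30.8 138.9]
top walltop z [45.9 45.2 45.7 43.8 44.3 46.5 45.8 44.2  nan] pitch lipdown deg 0.4  floor x max 42.3
side walltop z [44.1 42.9 43.1 35.9 43.9 41.7 43.6 40.5  nan] pitch lipdown deg 1.19  floor x max 39.9
tray extents about pad middle [-50.3  39. ] [-78.2  66.8]
```

View pics/c10.png

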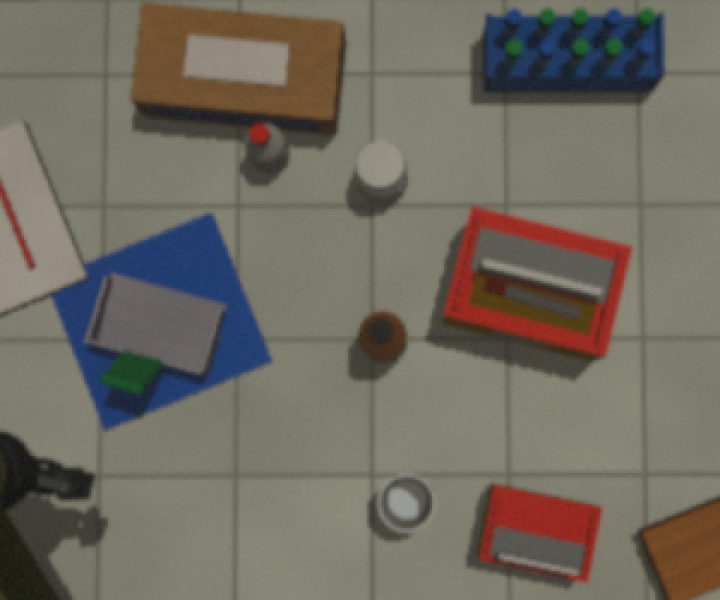

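The tray sits level on the pad at (155,325), about 8 mm off the middle. A tube shows inside the box through the slot at (540,300), the bystanders are in place and the arm is clear.

```bash
python3 -c "
from bench import env
print(env.sign_off())"
```

```text
the job is handed in; nothing more can be done
None
```

The job is handed in, with no verdict returned: the shutter is fully open, the three tubes went through the slot into the yellow box, and the empty tray sits level on its pad about 8 mm off centre, turned about 36° from how it first lay, with the arm clear and the other things left in place.

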